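Put the glaze tests away in the secret drawer and bolt it

TASK

Put all the glaze test tiles lying on the table to the left of the casket (not those at the far right, behind the banding wheel) into the casket's secret drawer and lock it. Run a fingertip along the four blocks on the casket's front top edge until one gives way, press that one down to trip the catch so that the drawer springs out, lay the tiles in the drawer and push it shut until it latches. Then take the stylus from its stand, set its tip in the brass ring eye and guide the eye slowly (about 3 cm a second) along the curved seam to its other end, the right-hand one, without touching the eye with the fingers, and stand the stylus back in its stand; leave the red-lidded jar and the clay stamp beside the work alone.

Things in the scene. Friction and masses are not known exactly. Their poses are not given: they have to be found in the camera images.
- casket: fixed wooden casket, 200 mm deep (x) x 212 mm wide (y) x 80 mm high; origin at the centre of its underside, x points to its back, its front (drawer side) looks to -x. Its top is flat at z = 80 mm, and along the front edge of the top runs a row of four look-alike pale wooden blocks. Only the bolt arm stands above the top
- row_left (a point): top centre of the leftmost (+y) of the four blocks on the casket's front edge (fixed point, z = 80 mm, casket axes). The blocks are 44 mm (x) by 45.5 mm (y), 46 mm apart along y, flush on top. Three are solid; the fourth, any of them and not to be told by sight, is a sprung cover over a hidden recess and gives way under about 1.5 N
- row_right (a point): top centre of the rightmost (-y) block, 138 mm from row_left. The sprung block sinks 6 mm softly, then meets the catch; pressed 5 to 7 mm further (13 mm in all at the stop, 4 to 8 N) it trips the catch and the drawer springs out by itself; released, it rises flush again. A shut fingertip up to about 40 x 40 mm fits into the recess
- drawer (a joint): how far the drawer stands out of the casket, m: 0 shut and latched, 0.110 fully out (casket -x). No handle; a spring of 1.5 to 2.5 N drives it out in about a second once the catch is pressed. To shut it, push its front to casket +x (up to about 12 N at the end) 1 to 3 mm past 0, till the catch snaps in (stop at -0.004); let go too early and it springs out again
- drawer_floor (a point): centre of the drawer's inner floor (moves with the drawer; casket axes; 14 mm above the table). The inside measures 105 mm (x) x 174 mm (y); side and back walls rise 30 mm over the floor, the front 51 mm; with the drawer fully out the whole inside lies in front of the casket, open above. Tiles may be stacked, up to about 20 mm over the floor
- drawer_front (a point): point at the middle of the drawer's front face, outer side, 45 mm above the table (moves with the drawer); the front is 184 mm wide and reaches from 9 to 65 mm above the table and stands 2 mm proud of the casket when shut
- bolt (a joint): angle of the flat brass bolt arm on the casket's top, rad: 0 at the left (+y) end of the seam, 1.92 at the right (-y) end = locked; it has light friction (0.6 N at the eye) and stays where it is left
- bolt_eye (a point): centre of the top of the brass ring eye at the end of the bolt arm: an upright cup, outside 28 mm, inside 18 mm across, 8 mm deep, its rim 11 mm above the casket's top. It rides along the dark curved seam, an arc of radius 85 mm
- seam_pivot (a point): fixed centre of the seam's arc and pivot of the bolt arm, on the casket's top face (z = 80 mm), at casket x = +82 mm, y = 0. In casket axes the eye lies from here at 85 mm in direction (cos a, sin a) with a = 2.18 rad + joint bolt
- stylus_mid (a point): middle of the stylus, which stands upright in its stand at the start: 102 mm long, z axis along it towards the top; the steel tip (6 mm thick, 30 mm long) ends 51 mm below this point, the wooden handle, 18 mm thick, runs from 15 mm below to 51 mm above it. 40 g
- stand_mouth (a point): centre of the mouth of the fixed dark wooden stylus stand: an upright tube of 34 mm outside, 21 mm bore, mouth 44 mm above the table, inner floor 8 mm above the table, on a foot of 64 mm diameter. The stylus stands in it with its tip on the inner floor, leaning by up to about 0.06 rad
- tile_sage_mid (a point): centre of a half pale, half sage-green glaze test tile, 37 mm (its x) x 58 mm (its y) x 9 mm thick, lying flat on the table; may be absent (None). Ends inside the drawer
- tile_brown_mid (a point): centre of a half pale, half dark-brown glaze test tile, 37 mm (its x) x 58 mm (its y) x 9 mm thick, lying flat on the table; may be absent (None). Ends inside the drawer
- tile_blue_mid (a point): centre of a half pale, half grey-blue glaze test tile, 37 mm (its x) x 58 mm (its y) x 9 mm thick, lying flat on the table; may be absent (None). Ends inside the drawer
- tile_brown_2_mid (a point): centre of a second half pale, half dark-brown glaze test tile, 37 mm (its x) x 58 mm (its y) x 9 mm thick, lying flat on the table; may be absent (None). Ends inside the drawer
- rust_jar_mid (a point): middle of a white jar with red-orange lid, 50 mm wide, 67 mm high; a bystander to be left alone
- clay_stamp_mid (a point): middle of a small turned wooden clay stamp, 34 mm wide, 54 mm high; a bystander to be left alone
There are look-alikes about, which are no part of the job. Leave any pink or turquoise look-alike of the part that bears tile_sage_mid alone.

How it is judged:
By the outcome, as a careful person would: the job done as asked, in the order asked, and still so for the second after the job is handed in, with the robot touching nothing.
Of tile_sage, tile_brown, tile_blue, tile_brown_2 only 2 to 4 are there at a start; the rules pass over those that are not, and their reading is None.
At some moment in a run one of tile_sage, tile_brown, tile_blue, tile_brown_2 may be knocked a few centimetres aside while the robot is not near it.
It also fails if it takes over 210 s, if anything falls off the work surface, if the arm or the gripper's body presses on something with over 40 N, if the wrist force passes 120 N, or if a joint passes its speed limit or range.

ROBOT

A 6-joint arm with a two-finger parallel gripper is mounted at the origin on a cart in front of the work surface, level with it; the furniture and walls round the work are solid. World frame = base frame: x ahead of the robot, y to its left, z up, the work surface at z = 0. Lengths are in mm, angles in rad, forces in N, time in s.
With the tool pointing down it reaches from about 200 to 875 mm from the base axis. Payload 3.4 kg.
Tool frame: the origin (TCP) lies at the very end of the fingers, on their centre line; the grasp point (between the pads) lies 19 mm behind it; z points along the fingers, y is the line along which they close (so a half turn about z gives the same grasp; the last joint's range is limited). The gripper opens to 94 mm and grips with 3 to 60 N. Pads are 16 mm wide; open, the fingers measure 119 mm over their backs; the gripper's body (75 mm by 177 mm) begins 78 mm behind the grasp point.
Start: joints at [-1.414, 0.276, 1.505, -0, 1.361, -0.121], TCP at [157.687, -552.992, 205.493] pointing down, gripper open.
Joint ranges: [-2.89, 2.89], [-0.75, 2.08], [0.22, 2.7], [-1.18, 4.32], [0.11, 2.71], [-2.7, 2.7]. Speed limits (rad/s): [2.57, 2.57, 3.14, 3.14, 3.14, 3.14].

INTERFACE

Orientations are given as a unit quaternion [x, y, z, w].
In Python, from plant import r, read_camera, camera_info, find_in gives the robot as it stands.
- The arm moves only by the tool play_rows, never from a script. Its argument "deltas" is a list of rows, each a list of 3 entries, a list of its own where there are three numbers: the shift along the tool's x, y, z normalised to -1 to 1, where 1 is 30 mm, then the turn, a rotation vector about the tool's x, y, z normalised to -1 to 1, where 1 is 0.5 rad, then the closure, from -1 (fully open) to 1 (shut). A call has 1 to 5 rows; each row shifts and turns the commanded pose from where the row before left it, along the tool's axes as they then stand; what a row does not reach is not made up. A row lasts 1/8 s, in which the tool goes at most 62.5 mm and 10.7 degrees, less where a joint would pass 70% of its speed; a pose out of reach is approached as far as the arm can. A call with a number of a shift or a turn outside -1 to 1 is refused whole. A call with a gripper value outside its range is refused whole. The fingers move at their own pace and stop on an object; "squeeze" is the grip in N (left out, the last holds). Time passes only in rows, so rows that do not move let the fingers close. It gives the time, the measured TCP pose, the force, the opening and the grip force at its end, in the units of the state.
- r.get_state(): the state, without advancing time (a new reading comes with each control period).
- read_camera(name): name is "scene" or "top" or "wrist"; returns the picture (384x512x3 uint8, blue, green, red); there is no depth.
- camera_info(name): a dict with "fov_y" (degrees; the focal length in pixels is half the picture's height over the tangent of half this angle, whatever the lens; pixels are square), "cx", "cy" (the principal point, pixels), "R" (3x3) and "t" (3): a world point X has camera coordinates R X + t; the wrist camera has in their place "mount" (4x4, takes a point from camera to tool coordinates, whose origin is the TCP and whose axes are the flange's). Camera axes: x right, y down, z forward; pixel columns grow to the right and rows downward; lengths in mm; the calibration is good to about 2 mm. A picture is of the moment at which its call begins: read the wrist's pose just before it. camera_info takes no time and is no camera call.
- r.hand_in(): hands the job in; it is judged then, once.
Trained networks look in the newest picture that a camera, given by its name, has taken for a name from the list of things; names that differ only in an ending like _2 or _b are one class to them, and where a whole thing is asked for, a point or a joint stands for the part that bears it (a point fixed in the world has none). Each returns a list of dicts, best first, with "score" (0 to 1); they miss things now and then, are a little off and sometimes report something else, mostly with a low value. They report only what shows in the picture. A call takes as long as a camera call. They do not tell look-alikes from the thing itself.
- find_in(camera, thing): "rect" ([left, top, right, bottom] as shares, 0 to 1, of the picture: columns of its width, rows of its height, round what is visible of it).
The state is a dict: "t": time; "q": joint angles; "joint_vel": joint speeds; "joint_torque": joint torques, N m; "ee_pos": TCP position; "eef_rot": TCP orientation; "force": force on the tool from outside, world axes, zero at the start; "wrist_torque": the same for the moment, N m; "gripper_width": finger opening in mm; "grip_force": force on a finger pad.
Only numpy, scipy, OpenCV 4.12 (cv2) and the standard library are available. Lean on these libraries where they do the work, as an engineer would, in place of code of your own. Each camera call takes 0.05 s, during which the arm holds its last target. There are 200 camera calls.

## Working session

There is one attempt and no reset: what is moved stays moved. The work goes in short steps, Python scripts to look and compute and a tool call to move; the robot and the scene stay as the last step left them, time stands still between calls to the robot, and variables do not carry over. Pictures are saved under pics/ and viewed, at most 14 in all, crops included, and the job is handed in when it is done.

Besides the shell and the picture viewer there is one more tool, called by a JSON object that holds its "op" and its "data", one argument or row to a line. play_rows: Moves the arm, as the interface text tells. Its arguments: {"type":"object","properties":{"deltas":{"type":"array","items":{"type":"array"}},"squeeze":{"type":"number"}},"required":["deltas"]}

```bash
ls; mkdir -p pics
python3 - <<'E'
from plant import r, read_camera, camera_info, find_in
import cv2
s=r.get_state(); print(s)
for c in ["scene","top","wrist"]:
    print(c,camera_info(c))
for c in ["scene","top"]:
    cv2.imwrite(f"pics/{c}0.png",read_camera(c))
E
```

```text
pics
{'t': 0.0, 'q': array([-1.41398266e+00,  2.76588796e-01,  1.50609780e+00,  2.49625407e-05,
        1.36067482e+00, -1.20993701e-01]), 'joint_vel': array([-0.00075225, -0.00042979,  0.00077071, -0.0004882 , -0.00168539,
        0.00135327]), 'joint_torque': array([-1.70988874e-04, -4.04575038e+01, -2.37225026e+01,  6.98797870e-02,
        3.46409250e-02, -1.40924799e-04]), 'ee_pos': array([ 157.61402218, -552.40812081,  204.62234779]), 'eef_rot': array([ 9.90368359e-01,  1.38454800e-01, -3.63589284e-06, -8.84456469e-04]), 'force': array([-0.98289189,  0.30518691, -0.12516902]), 'wrist_torque': array([0.02075385, 0.01836876, 0.00800842]), 'grip_force': 0.0, 'gripper_width': 94.21688818975805}
scene {'fov_y': 54.39082937659206, 'cx': 254.65934450336653, 'cy': 186.83814608331315, 'R': array([[-0.86295335, -0.50509139, -0.0139356 ],
       [-0.36704019,  0.64556926, -0.66971772],
       [ 0.34726505, -0.57282022, -0.742485  ]]), 't': array([492.69827702, 259.16683463, 964.54632523])}
top {'fov_y': 56.76652199606678, 'cx': 254.04281637973318, 'cy': 196.825541650668, 'R': array([[-0.02128504, -0.99930888, -0.03047479],
       [-0.99090656,  0.02513711, -0.13218288],
       [ 0.13285757,  0.02738415, -0.99075677]]), 't': array([ 35.50763144, 560.53305501, 953.49539451])}
wrist {'fov_y': 70.82671252355449, 'cx': 256.37907587529025, 'cy': 186.01030823714976, 'mount': array([[-7.79948304e-04, -9.60332532e-01, -2.78856272e-01,
         8.10354224e+01],
       [ 9.99998956e-01, -1.08821591e-03,  9.50674861e-04,
         1.31479277e+00],
       [-1.21641983e-03, -2.78855239e-01,  9.60332378e-01,
        -1.79565499e+02],
       [ 0.00000000e+00,  0.00000000e+00,  0.00000000e+00,
         1.00000000e+00]])}
```

View pics/top0.png

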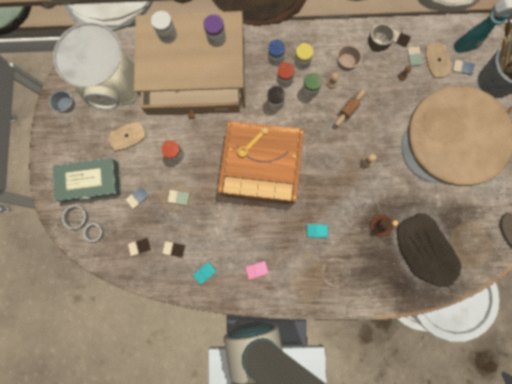

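View pics/scene0.png

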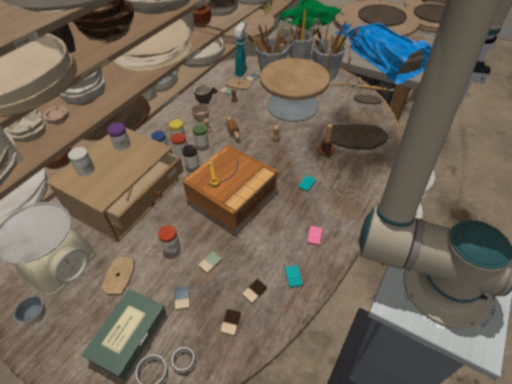

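Top view: casket about (260,162). Left tiles are blue (136,197), sage (178,198) and brown (139,247) and (174,249). The stylus stand is near (381,225), the stamp near (371,158). I'll write helpers and localise.

```bash
cat > h.py <<'E'
import numpy as np, cv2
from scipy.spatial.transform import Rotation as Ro
from plant import r, read_camera, camera_info, find_in
np.set_printoptions(precision=2,suppress=True)
def cam(name,s=None):
    c=camera_info(name); f=192/np.tan(np.radians(c['fov_y']/2))
    if name=='wrist':
        s=s or r.get_state()
        T=np.eye(4);T[:3,:3]=Ro.from_quat(s['eef_rot']).as_matrix();T[:3,3]=s['ee_pos']
        M=T@np.array(c['mount']);R=M[:3,:3].T;t=-R@M[:3,3]
    else: R=np.array(c['R']);t=np.array(c['t'])
    return f,c['cx'],c['cy'],R,t
def ray(C,px,z):
    f,cx,cy,R,t=C; o=-R.T@t; d=R.T@np.array([(px[0]-cx)/f,(px[1]-cy)/f,1]); return o+d*(z-o[2])/d[2]
def proj(C,X):
    f,cx,cy,R,t=C; p=R@np.array(X,float)+t; return np.array([f*p[0]/p[2]+cx,f*p[1]/p[2]+cy])
def boxes(name,thing,mins=0.3):
    out=[]
    for d in find_in(name,thing):
        if d['score']>=mins:
            a=np.array(d['rect'])*[512,384,512,384]; out.append((a,d['score']))
    return out
def todelta(target,s=None,yaw=None):
    """world target TCP -> tool-frame shift units (assuming down tool) """
    s=s or r.get_state(); R=Ro.from_quat(s['eef_rot'])
    d=R.inv().apply(np.array(target)-s['ee_pos'])
    return d/30
def yaw(s=None):
    s=s or r.get_state(); return Ro.from_quat(s['eef_rot']).as_matrix()
E
python3 - <<'E'
from h import *
C=cam('top')
im=read_camera('top')
for n in ['casket','stylus_mid','stand_mouth','tile_sage_mid','tile_brown_mid','tile_blue_mid','rust_jar_mid','clay_stamp_mid','bolt_eye']:
    try:
        for a,sc in boxes('top',n):
            c=[(a[0]+a[2])/2,(a[1]+a[3])/2]; print(n,a.round(),round(sc,2),ray(C,c,9)[:2],'z80',ray(C,c,80)[:2])
    except Exception as e: print(n,e)
for p in [(229,122),(303,128),(296,202),(219,195)]: print(p,ray(C,p,80))
cv2.imwrite('pics/topz.png',cv2.resize(im[105:215,205:315],(600,600),interpolation=cv2.INTER_CUBIC))
x=cv2.resize(im[180:285,110:300],None,fx=4,fy=4,interpolation=cv2.INTER_CUBIC); cv2.imwrite('pics/tiles.png',x)
E
```

```text
casket [220. 120. 303. 202.] 0.56 [670.24   0.46] z80 [653.33   0.09]
casket [235. 128. 268. 157.] 0.53 [726.94  27.63] z80 [706.05  25.36]
stylus_mid [381. 218. 398. 226.] 0.66 [ 484.03 -356.27] z80 [ 480.2  -331.57]
stylus_mid [125. 186. 150. 209.] 0.62 [571.36 361.56] z80 [561.4  335.84]
stand_mouth [369. 215. 391. 236.] 0.6 [ 474.53 -328.8 ] z80 [ 471.37 -306.04]
tile_sage_mid [193. 263. 217. 287.] 0.81 [347.85 164.94] z80 [353.58 153.02]
tile_sage_mid [308. 225. 325. 234.] 0.71 [ 467.64 -150.09] z80 [ 464.96 -139.88]
tile_sage_mid [246. 263. 272. 277.] 0.65 [359.11  14.19] z80 [364.06  12.87]
tile_sage_mid [165. 188. 191. 204.] 0.52 [573.07 242.99] z80 [562.99 225.59]
tile_brown_mid [130. 237. 155. 255.] 0.57 [431.99 344.07] z80 [431.81 319.58]
tile_blue_mid [127. 187. 148. 205.] 0.82 [576.16 360.1 ] z80 [565.86 334.47]
rust_jar_mid [161. 140. 186. 162.] 0.7 [706.78 257.75] z80 [687.3  239.32]
clay_stamp_mid [361. 153. 376. 165.] 0.48 [ 666.69 -310.43] z80 [ 650.03 -288.96]
bolt_eye [238. 129. 268. 157.] 0.71 [724.63  22.04] z80 [703.9   20.16]
(229, 122) [765.06  85.78  80.  ]
(303, 128) [ 741.57 -116.38   80.  ]
(296, 202) [538.86 -89.85  80.  ]
(219, 195) [562.86 115.07  80.  ]
```

View pics/topz.png

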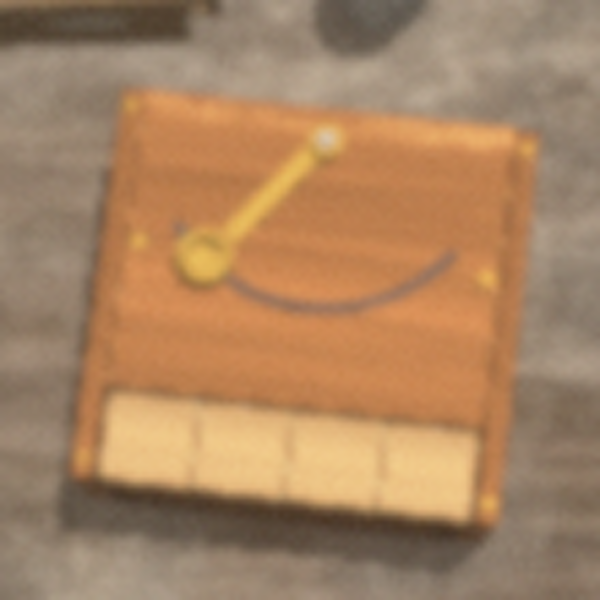

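View pics/tiles.png

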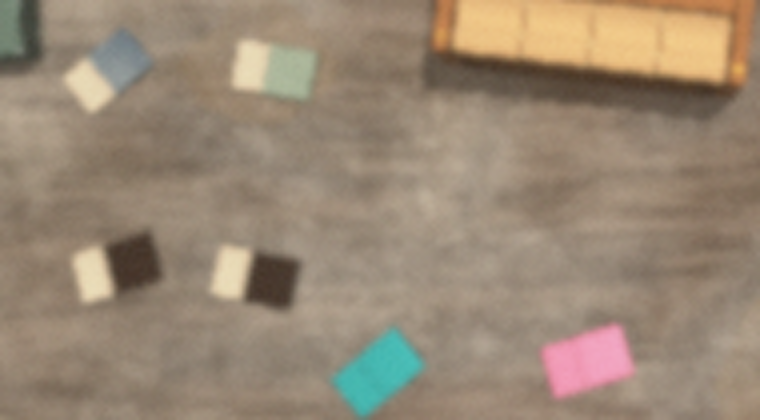

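Top crop: the casket is turned about -6°, with the bolt eye at zoom (203,258) and the blocks along the bottom. Tile corners are readable, so I'll fit the poses next.

```bash
cat > fit.py <<'E'
from h import *
from scipy.optimize import least_squares
C=cam('top')
z=lambda p:(p[0]/5.4545+205-0.4,p[1]/5.4545+105-0.4)
co=[(125,92),(538,132),(495,525),(75,487)]; mo=[(100,106),(100,-106),(-100,-106),(-100,106)]
def cw(p,xy,h=80):
    c,s=np.cos(p[2]),np.sin(p[2]); return np.array([p[0]+c*xy[0]-s*xy[1],p[1]+s*xy[0]+c*xy[1],h])
def res(p): return np.concatenate([proj(C,cw(p,m))-z(q) for q,m in zip(co,mo)])
s=least_squares(res,[653,0,-.1]); p=s.x; print('casket',p,'res',s.fun.round(1))
def inv(X): 
    c,s=np.cos(p[2]),np.sin(p[2]); d=X[:2]-p[:2]; return np.array([c*d[0]+s*d[1],-s*d[0]+c*d[1]])
for q in [(108,392),(97,478),(473,522),(481,432)]: print('block',inv(ray(C,z(q),80)))
e=inv(ray(C,z((203,258)),91)); print('eye',e,np.arctan2(e[1],e[0]-82)-2.18,np.hypot(e[1],e[0]-82), 'pivot',inv(ray(C,z((327,140)),85)))
zt=lambda p:(p[0]/4+110-.4,p[1]/4+180-.4)
for n,q in dict(blue=[(65,78),(125,28),(153,62),(95,112)],sage=[(238,38),(317,48),(308,101),(232,90)],brA=[(72,255),(150,231),(161,285),(84,303)],brB=[(219,245),(300,257),(290,308),(210,297)]).items():
    P=np.array([ray(C,zt(k),9)[:2] for k in q]); d=(P[1]+P[2]-P[0]-P[3])/2; w=(P[2]+P[1]*-1); 
    print(n,P.mean(0),'len',np.hypot(*d),'ang',np.arctan2(d[1],d[0]),'w',np.hypot(*w))
E
python3 fit.py
```

```text
casket [653.51   0.44  -0.13] res [-0.9  0.1  0.3  0.2  1.3  0.5 -0.7 -0.8]
block [-53.24  93.44]
block [-96.48  93.64]
block [-98.63 -91.76]
block [-53.97 -91.38]
eye [16.29 53.36] 0.2795506852816243 84.65108620324153 pivot [84.14 -0.8 ]
blue [572.93 362.81] len 55.30151742401351 ang -0.8735638636504424 w 33.07330556518925
sage [570.44 242.96] len 57.16149469815467 ang -1.7304344712582582 w 38.94193065035785
brA [430.18 354.39] len 57.036416753170045 ang -1.329239397756969 w 39.241789439108
brB [422.3  255.46] len 58.29387672779754 ang -1.7305885182988645 w 36.24368855451259
```

{"op": "play_rows", "data": {
  "deltas": [
    [[0,0,0],[0,0,0.3],1],
    [[0,0,0],[0,0,0.3],1],
    [[0,0,0],[0,0,0.21],1]
  ],
  "squeeze": 20
}}

```text
t: 0.98
ee_pos: [157.7, -553.0, 205.6]
eef_rot: [0.998, -0.065, 0.0, 0.0]
force: [0.1, -0.2, -0.3]
gripper_width: 67.3
grip_force: 0.0
```

{"op": "play_rows", "data": {
  "deltas": [
    [[0.3,-0.45,0],[0,0,0],1],
    [[0.575,-0.9,0],[0,0,0],1],
    [[0.575,-0.9,0],[0,0,0],1],
    [[0.575,-0.9,0],[0,0,0],1],
    [[0.575,-0.9,0],[0,0,0],1]
  ]
}}

```text
t: 1.6
ee_pos: [251.5, -440.5, 205.6]
eef_rot: [0.998, -0.062, 0.0, -0.0]
force: [0.5, -0.6, 0.9]
gripper_width: 17.6
grip_force: 0.0
```

{"op": "play_rows", "data": {
  "deltas": [
    [[0.575,-0.9,0],[0,0,0],1],
    [[0.575,-0.9,0],[0,0,0],1],
    [[0.575,-0.9,0],[0,0,0],1],
    [[0.575,-0.9,0],[0,0,0],1],
    [[0.575,-0.9,0],[0,0,0],1]
  ]
}}

```text
t: 2.22
ee_pos: [353.8, -317.4, 205.6]
eef_rot: [0.998, -0.062, 0.0, -0.0]
force: [0.4, 0.1, -0.0]
gripper_width: 0.5
grip_force: 0.0
```

{"op": "play_rows", "data": {
  "deltas": [
    [[0.575,-0.9,0],[0,0,0],1],
    [[0.575,-0.9,0],[0,0,0],1],
    [[0.575,-0.9,0],[0,0,0],1],
    [[0.575,-0.9,0],[0,0,0],1],
    [[0.575,-0.9,0],[0,0,0],1]
  ]
}}

```text
t: 2.85
ee_pos: [456.2, -194.4, 205.6]
eef_rot: [0.998, -0.062, 0.0, -0.0]
force: [0.7, -0.4, -0.2]
gripper_width: 0.5
grip_force: 0.0
```

{"op": "play_rows", "data": {
  "deltas": [
    [[0.575,-0.9,0],[0,0,0],1],
    [[0.575,-0.9,0],[0,0,0],1],
    [[0.575,-0.9,0],[0,0,0],1],
    [[0.3,-0.5,0],[0,0,0],1],
    [[0,0,0],[0,0,0],1]
  ]
}}

```text
t: 3.48
ee_pos: [528.3, -108.0, 205.4]
eef_rot: [0.998, -0.062, -0.0, 0.0]
force: [-0.4, 0.3, -0.6]
gripper_width: 0.6
grip_force: 0.0
```

Run:
```python
from h import *
s=r.get_state(); print(s['t'],s['ee_pos'],yaw(s)[:,0],s['force'])
im=read_camera('wrist'); cv2.imwrite('pics/w1.png',im); cv2.imwrite('pics/w1b.png',cv2.resize(im,(800,600),interpolation=cv2.INTER_CUBIC))
```

```text
3.475 [ 528.25 -107.96  205.37] [ 0.99 -0.12 -0.  ] [-0.44  0.31 -0.58]
```

View pics/w1b.png

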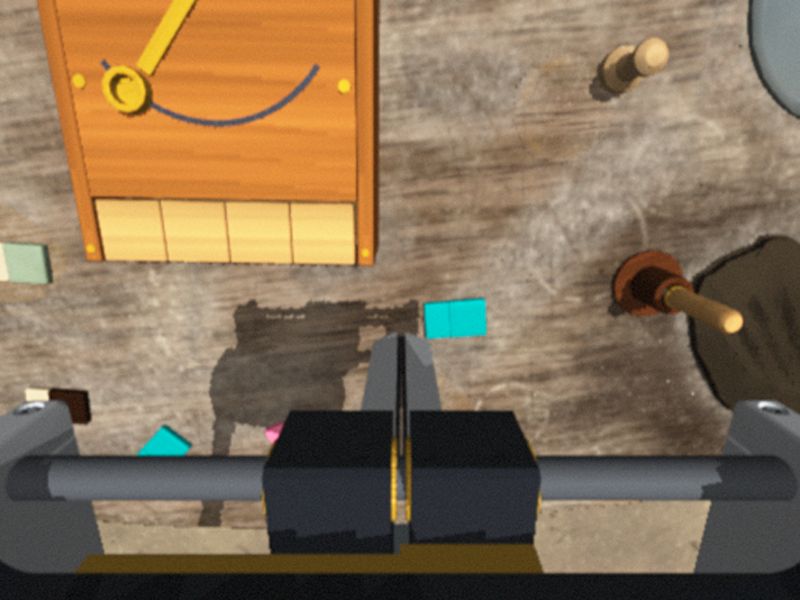

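Wrist view: blocks run from (95,197) to (355,264), eye at (127,88), stand at (655,283) with the stylus top at (733,321). I'll refine with these.

```bash
cat > fit2.py <<'E'
from h import *
from scipy.optimize import least_squares
s={'eef_rot':[0.99807,-0.062,0,0],'ee_pos':np.array([528.25,-107.96,205.37])}
C=cam('wrist',s); z=lambda p:np.array([p[0],p[1]])*.64-.2
def cw(p,xy,h=80):
    c,s=np.cos(p[2]),np.sin(p[2]); return np.array([p[0]+c*xy[0]-s*xy[1],p[1]+s*xy[0]+c*xy[1],h])
pts=[((86,262),(-100,106)),((373,265),(-100,-106)),((318,67),(82+85*np.cos(4.1),85*np.sin(4.1))),((103,61),(82+85*np.cos(2.18),85*np.sin(2.18)))]
if __name__=='__main__':
    f=lambda p:np.concatenate([proj(C,cw(p,m))-z(q) for q,m in pts])
    o=least_squares(f,[653,0,-.13]);p=o.x;print('casket',p,o.fun)
    def inv(X):
        c,s=np.cos(p[2]),np.sin(p[2]); d=X[:2]-p[:2]; return np.array([c*d[0]+s*d[1],-s*d[0]+c*d[1]])
    for q in [(95,197),(103,259),(355,264),(355,205)]: print('blk',inv(ray(C,z(q),80)))
    e=inv(ray(C,z((127,88)),91)); print('eye',e,np.arctan2(e[1],e[0]-82)-2.18,np.hypot(e[1],e[0]-82),cw(p,e,91))
    for i in range(4): print('block',i,cw(p,(-75.5,69-46*i)))
    print('stylus top',ray(C,z((734,321)),109),'mouth',ray(C,z((657,284)),44),'foot',ray(C,z((648,284)),3), 'stamp',ray(C,z((620,75)),10))
E
python3 fit2.py
```

```text
casket [656.59  -0.36  -0.14] [-0.09 -0.26  0.43  0.91 -0.24 -0.68 -0.05  0.21]
blk [-53.18  90.7 ]
blk [-97.83  93.03]
blk [-98.4  -92.22]
blk [-55.54 -92.76]
eye [16.03 50.13] 0.31176662695659685 82.85471210761496 [679.58  46.99  91.  ]
block 0 [591.65  78.65  80.  ]
block 1 [585.12  33.12  80.  ]
block 2 [578.59 -12.42  80.  ]
block 3 [572.07 -57.95  80.  ]
stylus top [ 479.07 -337.07  109.  ] mouth [ 490.14 -321.18   44.  ] foot [ 476.9  -337.07    3.  ] stamp [ 658.94 -304.14   10.  ]
```

{"op": "play_rows", "data": {
  "deltas": [
    [[0.62,-0.92,0],[0,0,0],1],
    [[0.62,-0.92,0],[0,0,0],1],
    [[0,0,0.9],[0,0,0],1],
    [[0,0,0.9],[0,0,0],1],
    [[0,0,0.9],[0,0,0],1]
  ]
}}

```text
t: 4.15
ee_pos: [571.4, -60.0, 123.8]
eef_rot: [0.998, -0.064, -0.0, 0.0]
force: [0.2, -0.0, -0.2]
gripper_width: 0.5
grip_force: 0.0
```

{"op": "play_rows", "data": {
  "deltas": [
    [[0,0,0.9],[0,0,0],1],
    [[0,0,0.3],[0,0,0],1],
    [[0,0,0.1],[0,0,0],1],
    [[0,0,0.05],[0,0,0],1],
    [[0,0,0],[0,0,0],1]
  ]
}}

```text
t: 4.78
ee_pos: [572.7, -59.1, 84.8]
eef_rot: [0.998, -0.064, 0.001, 0.0]
force: [-0.7, -1.0, 0.0]
gripper_width: 0.5
grip_force: 0.0
```

{"op": "play_rows", "data": {
  "deltas": [
    [[0,0,0.07],[0,0,0],1],
    [[0,0,0],[0,0,0],1]
  ]
}}

```text
t: 5.03
ee_pos: [572.2, -58.8, 82.0]
eef_rot: [0.998, -0.063, 0.0, 0.0]
force: [0.5, -0.3, -0.4]
gripper_width: 0.8
grip_force: 0.0
```

{"op": "play_rows", "data": {
  "deltas": [
    [[0,0,0.07],[0,0,0],1],
    [[0,0,0],[0,0,0],1]
  ]
}}

```text
t: 5.28
ee_pos: [572.4, -58.9, 79.8]
eef_rot: [0.998, -0.064, 0.0, 0.0]
force: [0.3, -0.3, 2.1]
gripper_width: 0.6
grip_force: 0.4
```

{"op": "play_rows", "data": {
  "deltas": [
    [[0,0,0.07],[0,0,0],1],
    [[0,0,0],[0,0,0],1]
  ]
}}

```text
t: 5.52
ee_pos: [572.3, -58.9, 77.6]
eef_rot: [0.998, -0.064, 0.0, 0.0]
force: [0.6, 0.2, 0.9]
gripper_width: 0.7
grip_force: 0.5
```

The rightmost block gives way, so I press on.

{"op": "play_rows", "data": {
  "deltas": [
    [[0,0,0.1],[0,0,0],1],
    [[0,0,0],[0,0,0],1]
  ]
}}

```text
t: 5.78
ee_pos: [572.2, -58.9, 74.5]
eef_rot: [0.998, -0.064, 0.0, 0.0]
force: [0.9, 1.3, -0.2]
gripper_width: 0.5
grip_force: 0.5
```

{"op": "play_rows", "data": {
  "deltas": [
    [[0,0,0.1],[0,0,0],1],
    [[0,0,0.1],[0,0,0],1],
    [[0,0,0.07],[0,0,0],1],
    [[0,0,0],[0,0,0],1]
  ]
}}

```text
t: 6.28
ee_pos: [572.3, -58.9, 67.2]
eef_rot: [0.998, -0.064, 0.0, 0.0]
force: [-2.4, 0.3, 6.8]
gripper_width: 0.3
grip_force: 3.7
```

Run:
```python
from h import *
s=r.get_state(); print(s['t'],s['ee_pos'],s['force'])
im=read_camera('top');cv2.imwrite('pics/t2.png',cv2.resize(im[90:300,110:320],(600,600),interpolation=cv2.INTER_CUBIC))
```

```text
6.275 [572.34 -58.93  67.23] [-2.35  0.31  6.77]
```

View pics/t2.png

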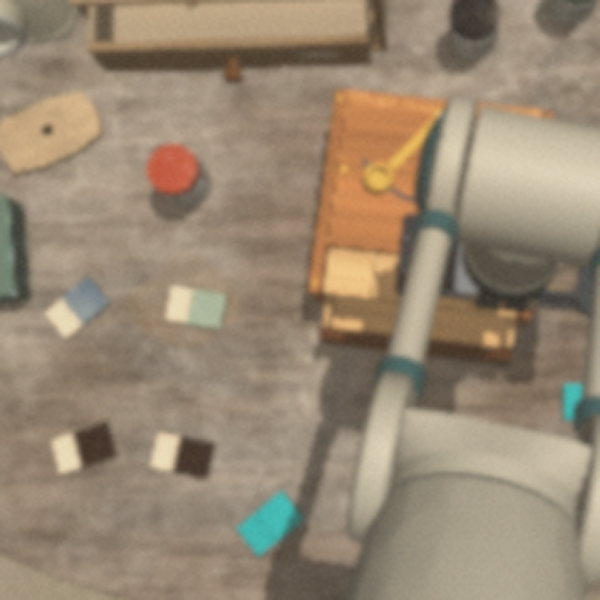

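The drawer is coming out under the arm, and all four left tiles are still in place. I'll retract and move to view the tiles.

{"op": "play_rows", "data": {
  "deltas": [
    [[0,0,-0.3],[0,0,0],1],
    [[0,0,-0.9],[0,0,0],1],
    [[0,0,-0.9],[0,0,0],1],
    [[0,0,-1],[0,0,0],1],
    [[0,0,-1],[0,0,-0.34],1]
  ]
}}

```text
t: 6.95
ee_pos: [571.6, -58.9, 190.0]
eef_rot: [1.0, 0.024, -0.001, -0.0]
force: [-0.4, 0.0, -0.2]
gripper_width: 0.2
grip_force: 0.0
```

{"op": "play_rows", "data": {
  "deltas": [
    [[0,0,0],[0,0,-0.34],-1],
    [[0,0,0],[0,0,-0.34],-1],
    [[0,0,0],[0,0,-0.34],-1],
    [[0,0,0],[0,0,-0.34],-1],
    [[0,0,0],[0,0,-0.34],-1]
  ]
}}

```text
t: 7.58
ee_pos: [571.6, -58.8, 189.0]
eef_rot: [0.901, 0.434, -0.001, -0.0]
force: [1.2, 0.8, 0.2]
gripper_width: 47.1
grip_force: 0.0
```

{"op": "play_rows", "data": {
  "deltas": [
    [[0,0,0],[0,0,-0.34],-1],
    [[0,0,0],[0,0,-0.34],-1],
    [[0,0,0],[0,0,-0.35],-1],
    [[0.88,-0.38,0],[0,0,0],-1],
    [[0.88,-0.38,0],[0,0,0],-1]
  ]
}}

```text
t: 8.2
ee_pos: [557.6, -2.7, 188.9]
eef_rot: [0.763, 0.647, -0.001, -0.001]
force: [0.2, 0.2, 0.4]
gripper_width: 93.1
grip_force: 0.0
```

{"op": "play_rows", "data": {
  "deltas": [
    [[0.88,-0.38,0],[0,0,0],-1],
    [[0.88,-0.38,0],[0,0,0],-1],
    [[0.88,-0.38,0],[0,0,0],-1],
    [[0.88,-0.38,0],[0,0,0],-1],
    [[0.88,-0.38,0],[0,0,0],-1]
  ]
}}

```text
t: 8.82
ee_pos: [522.6, 137.1, 189.1]
eef_rot: [0.762, 0.647, -0.001, -0.0]
force: [0.8, 0.7, 0.4]
gripper_width: 93.6
grip_force: 0.0
```

{"op": "play_rows", "data": {
  "deltas": [
    [[0.88,-0.38,0],[0,0,0],-1],
    [[0.88,-0.38,0],[0,0,0],-1],
    [[0.88,-0.38,0],[0,0,0],-1],
    [[0,0,0],[0,0,0],-1],
    [[0,0,0],[0,0,0],-1]
  ]
}}

```text
t: 9.45
ee_pos: [502.4, 219.4, 189.2]
eef_rot: [0.762, 0.647, -0.001, 0.0]
force: [0.4, -0.2, 1.4]
gripper_width: 93.6
grip_force: 0.0
```

Run:
```python
from h import *
s=r.get_state(); print(s['t'],s['ee_pos'],s['eef_rot'],s['q'])
im=read_camera('wrist'); cv2.imwrite('pics/w3.png',cv2.resize(im,(800,600),interpolation=cv2.INTER_CUBIC))
import pickle; pickle.dump((s,im),open('w3.pkl','wb'))
```

```text
9.45 [502.41 219.41 189.23] [ 0.76  0.65 -0.    0.  ] [ 0.29  0.25  1.59 -0.    1.31  0.45]
```

View pics/w3.png

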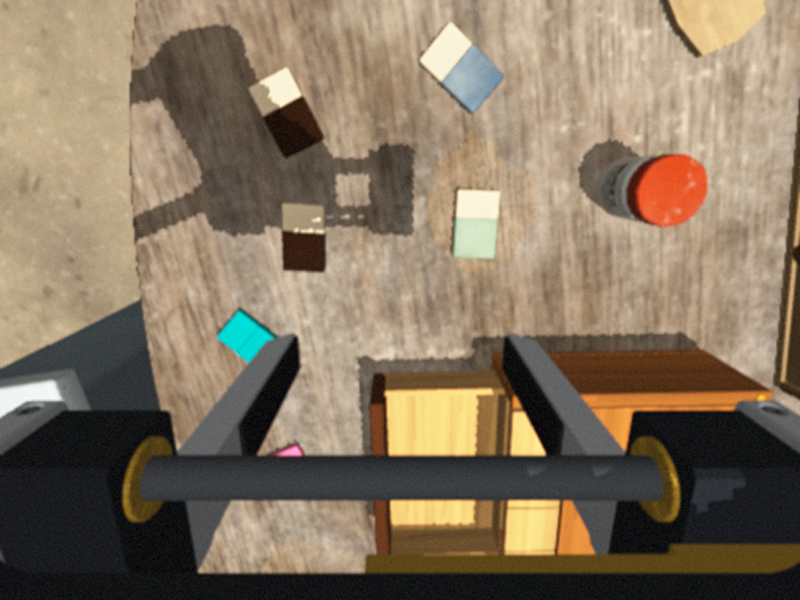

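All four tiles, the open drawer and the jar are in view. Refining the tile poses from the corners.

```bash
cat >> h.py <<'E'
def plan(s,x,y,psi):
    """shift (tool axes after turn, units of 30mm) & turn units"""
    R=yaw(s); p0=np.arctan2(R[1,0],R[0,0]); d=np.array([x,y])-s['ee_pos'][:2]
    ex=np.array([np.cos(psi),np.sin(psi)]);ey=np.array([np.sin(psi),-np.cos(psi)])
    return 'psi0 %.3f turn units %.2f  shift units x %.2f y %.2f'%(p0,-(psi-p0)/.5,d@ex/30,d@ey/30)
E
python3 - <<'E'
from h import *
import pickle
s,_=pickle.load(open('w3.pkl','rb')); C=cam('wrist',s); z=lambda p:np.array(p)*.64-.2
T=dict(sage=[(456,190),(499,190),(496,259),(453,258)],blue=[(420,61),(450,23),(503,72),(474,112)],brA=[(249,87),(290,67),(323,138),(288,157)],brB=[(282,204),(324,205),(326,271),(283,271)])
for n,q in T.items():
    P=np.array([ray(C,z(k),9)[:2] for k in q]); d=(P[3]+P[2]-P[0]-P[1])/2; w=(P[1]+P[2]-P[0]-P[3])/2
    a=np.arctan2(d[1],d[0]); psi=(a+np.pi) if a<-.5 else a   # tool x along long axis
    print(n,P.mean(0),'len',np.hypot(*d),'w',np.hypot(*w),'psi',psi,plan(s,*P.mean(0),psi))
print('drawer front corner', ray(C,z((373,375)),65), 'inner far-left floor/walls', ray(C,z((387,388)),44),ray(C,z((502,388)),44))
p=(656.3,-.2,-.14); c,sn=np.cos(p[2]),np.sin(p[2])
w=lambda x,y:(p[0]+c*x-sn*y,p[1]+sn*x+c*y)
print('exp front corner',w(-102-110,92));
E
```

```text
sage [570.97 241.86] len 57.937154166724476 w 36.54148869081138 psi 1.4133431573151176 psi0 1.408 turn units -0.01  shift units x 1.10 y 2.14
blue [574.05 363.61] len 54.90248857671106 w 34.61442113819664 psi 2.293625514319865 psi0 1.408 turn units -1.77  shift units x 2.03 y 4.97
brA [434.16 353.83] len 57.23379052672635 w 34.20639989930657 psi 1.8512222213415859 psi0 1.408 turn units -0.89  shift units x 4.94 y -0.95
brB [424.05 254.45] len 57.32541741044449 w 36.41674717782711 psi 1.364986038923674 psi0 1.408 turn units 0.09  shift units x 0.61 y -2.80
drawer front corner [467.98 145.64  65.  ] inner far-left floor/walls [474.3  120.96  44.  ] [571.83 104.89  44.  ]
exp front corner (np.float64(459.2121753501906), np.float64(120.48301195614074))
```

{"op": "play_rows", "data": {
  "deltas": [
    [[0.37,0.72,0.8],[0,0,0],-0.3],
    [[0.37,0.71,0.8],[0,0,0],-0.3],
    [[0.36,0.71,0.8],[0,0,0],-0.3],
    [[0,0,1],[0,0,0],-0.3],
    [[0,0,1],[0,0,0],-0.3]
  ]
}}

```text
t: 10.12
ee_pos: [572.0, 240.9, 56.4]
eef_rot: [0.763, 0.647, -0.0, 0.0]
force: [-0.5, -0.7, -0.1]
gripper_width: 61.2
grip_force: 0.0
```

{"op": "play_rows", "data": {
  "deltas": [
    [[0,0,1],[0,0,0],-0.3],
    [[0,0,0.5],[0,0,0],-0.3],
    [[0,0,0.2],[0,0,0],-0.3],
    [[0,0,0.07],[0,0,0],-0.3],
    [[0,0,0],[0,0,0],-0.3]
  ]
}}

```text
t: 10.75
ee_pos: [572.0, 242.4, 5.3]
eef_rot: [0.762, 0.647, 0.001, 0.0]
force: [0.1, 0.1, 0.5]
gripper_width: 61.1
grip_force: 0.0
```

Down another 2 mm, then grip and lift.

{"op": "play_rows", "data": {
  "deltas": [
    [[0,0,0.07],[0,0,0],-0.3],
    [[0,0,0],[0,0,0],1],
    [[0,0,0],[0,0,0],1],
    [[0,0,0],[0,0,0],1],
    [[0,0,0],[0,0,0],1]
  ],
  "squeeze": 15
}}

```text
t: 11.38
ee_pos: [571.2, 242.3, 2.4]
eef_rot: [0.762, 0.647, 0.0, 0.0]
force: [0.2, -0.1, 1.2]
gripper_width: 35.3
grip_force: 14.9
```

{"op": "play_rows", "data": {
  "deltas": [
    [[0,0,-0.5],[0,0,0],1],
    [[0,0,-1],[0,0,0],1],
    [[0,0,-1],[0,0,0],1],
    [[0,0,-0.7],[0,0,0],1],
    [[-0.5,-0.1,0],[0,0,0],1]
  ]
}}

```text
t: 12.0
ee_pos: [567.6, 228.5, 100.9]
eef_rot: [0.762, 0.648, 0.003, 0.001]
force: [-0.0, 0.1, -0.1]
gripper_width: 35.7
grip_force: 14.9
```

{"op": "play_rows", "data": {
  "deltas": [
    [[-0.95,-0.16,0],[0,0,0],1],
    [[-0.95,-0.16,0],[0,0,0],1],
    [[-0.95,-0.16,0],[0,0,0],1],
    [[-0.95,-0.16,0],[0,0,0],1],
    [[-0.95,-0.16,0],[0,0,0],1]
  ]
}}

```text
t: 12.62
ee_pos: [517.1, 89.5, 97.4]
eef_rot: [0.762, 0.647, -0.001, -0.0]
force: [0.6, 0.4, -0.2]
gripper_width: 35.6
grip_force: 14.9
```

{"op": "play_rows", "data": {
  "deltas": [
    [[-0.93,-0.17,0],[0,0,0],1],
    [[0,0,0],[0,0,0],1],
    [[0,0,0],[0,0,0],1]
  ]
}}

```text
t: 13.0
ee_pos: [509.2, 64.6, 98.1]
eef_rot: [0.763, 0.647, -0.0, -0.0]
force: [-0.0, -0.6, -0.7]
gripper_width: 35.7
grip_force: 14.9
```

Run:
```python
from h import *
s=r.get_state(); print(s['t'],s['ee_pos'],s['gripper_width'])
print(plan(s,510.3,63.8,1.43))
im=read_camera('wrist'); cv2.imwrite('pics/w4.png',cv2.resize(im,(800,600),interpolation=cv2.INTER_CUBIC))
import pickle; pickle.dump((s,im),open('w4.pkl','wb'))
```

```text
13.0 [509.16  64.58  98.05] 35.73565895078198
psi0 1.407 turn units -0.05  shift units x -0.02 y 0.04
```

View pics/w4.png

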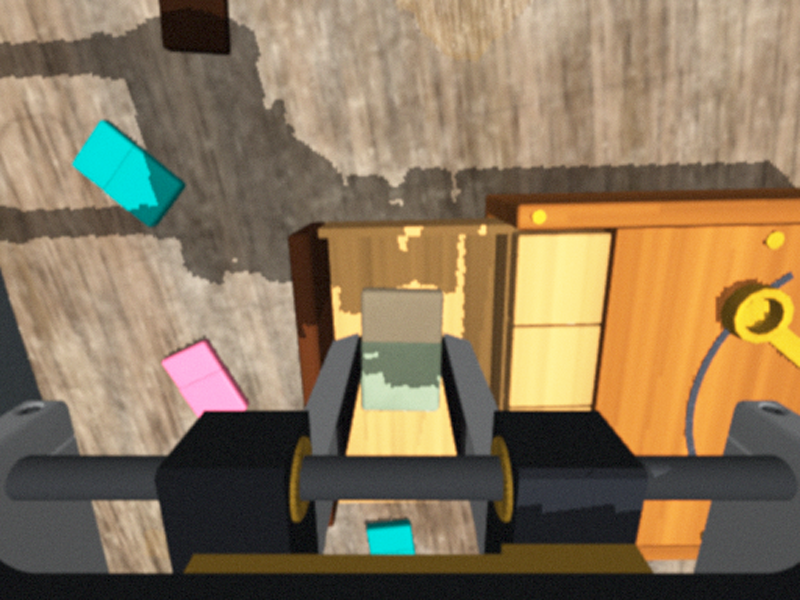

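Sage tile is held over the drawer. The drawer inside spans roughly columns 328-497 (800-wide picture); checking its centre.

Run:
```python
from h import *
import pickle
s,_=pickle.load(open('w4.pkl','rb')); C=cam('wrist',s); z=lambda p:np.array(p)*.64-.2
p=(656.3,-.2,-.14)
def inv(X):
    c,s=np.cos(p[2]),np.sin(p[2]); d=X[:2]-p[:2]; return np.array([c*d[0]+s*d[1],-s*d[0]+c*d[1]])
print('front top outer corner',inv(ray(C,z((291,236)),9)),'wall top L',inv(ray(C,z((328,237)),44)),'wall top R in',inv(ray(C,z((497,237)),44)),'out',inv(ray(C,z((512,228)),44)),'tcp',inv(s['ee_pos']),'eye',inv(ray(C,z((763,314)),91)), 'casket corner',inv(ray(C,z((519,206)),80)))
```

```text
front top outer corner [-223.74   83.65] wall top L [-193.92   87.78] wall top R in [-99.99  85.48] out [-91.9   90.28] tcp [-154.74   43.62] eye [15.28 53.87] casket corner [-98.48 105.45]
```

{"op": "play_rows", "data": {
  "deltas": [
    [[0,0,0.9],[0,0,-0.05],1],
    [[0,0,0.9],[0,0,0],1],
    [[0,0,0.6],[0,0,0],1],
    [[0,0,0.25],[0,0,0],1],
    [[0,0,0],[0,0,0],1]
  ]
}}

```text
t: 13.68
ee_pos: [509.5, 65.0, 18.6]
eef_rot: [0.754, 0.657, -0.0, -0.0]
force: [-0.7, 0.5, -0.7]
gripper_width: 35.6
grip_force: 14.9
```

{"op": "play_rows", "data": {
  "deltas": [
    [[0,0,0],[0,0,0],1],
    [[0,0,0],[0,0,0],0],
    [[0,0,0],[0,0,0],-0.05],
    [[0,0,0],[0,0,0],-0.05]
  ]
}}

```text
t: 14.18
ee_pos: [514.1, 64.1, 20.0]
eef_rot: [0.754, 0.657, 0.003, 0.003]
force: [4.9, -0.9, -2.9]
gripper_width: 49.6
grip_force: 3.0
```

{"op": "play_rows", "data": {
  "deltas": [
    [[0,0,-0.3],[0,0,0],-0.05],
    [[0,0,-0.9],[0,0,0],-0.05],
    [[0,0,-1],[0,0,0],-0.3],
    [[0,0,-0.6],[0,0,0],-0.3],
    [[0,0,0],[0,0,0],-0.3]
  ]
}}

```text
t: 14.8
ee_pos: [510.7, 64.5, 104.5]
eef_rot: [0.754, 0.657, 0.001, 0.001]
force: [-0.2, -0.3, -0.6]
gripper_width: 60.8
grip_force: 0.0
```

Run:
```python
from h import *
s=r.get_state(); print(s['t'],s['ee_pos'],s['force'],plan(s,424.0,254.7,1.39))
```

```text
14.8 [510.65  64.5  104.53] [-0.18 -0.27 -0.6 ] psi0 1.433 turn units 0.09  shift units x 5.72 y -3.98
```

{"op": "play_rows", "data": {
  "deltas": [
    [[0.95,-0.66,0],[0,0,0.09],-0.3],
    [[0.95,-0.66,0],[0,0,0],-0.3],
    [[0.95,-0.66,0],[0,0,0],-0.3],
    [[0.95,-0.66,0],[0,0,0],-0.3],
    [[0.96,-0.67,0],[0,0,0],-0.3]
  ]
}}

```text
t: 15.42
ee_pos: [435.1, 223.0, 101.9]
eef_rot: [0.769, 0.639, -0.001, -0.0]
force: [0.8, 1.0, 0.1]
gripper_width: 61.0
grip_force: 0.0
```

{"op": "play_rows", "data": {
  "deltas": [
    [[0.96,-0.67,0],[0,0,0],-0.3],
    [[0,0,1],[0,0,0],-0.3],
    [[0,0,1],[0,0,0],-0.3],
    [[0,0,0.4],[0,0,0],-0.3],
    [[0,0,0],[0,0,0],-0.3]
  ]
}}

```text
t: 16.05
ee_pos: [421.2, 253.9, 29.9]
eef_rot: [0.769, 0.639, -0.001, -0.0]
force: [0.2, 0.9, -0.8]
gripper_width: 60.8
grip_force: 0.0
```

Run:
```python
from h import *
import pickle
s=r.get_state(); print(s['t'],s['ee_pos'],s['force'],plan(s,424.0,254.7,1.39))
im=read_camera('wrist'); cv2.imwrite('pics/w5.png',cv2.resize(im,(800,600),interpolation=cv2.INTER_CUBIC))
pickle.dump((s,im),open('w5.pkl','wb'))
```

```text
16.05 [421.18 253.9   29.94] [ 0.18  0.88 -0.77] psi0 1.388 turn units -0.00  shift units x 0.04 y 0.09
```

View pics/w5.png

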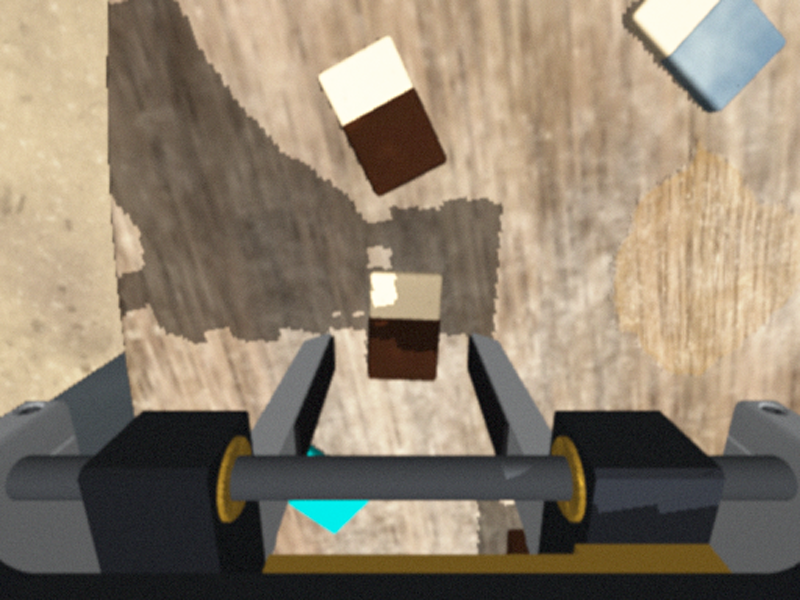

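{"op": "play_rows", "data": {
  "deltas": [
    [[0.03,0.09,0.6],[0,0,0],-0.3],
    [[0,0,0.31],[0,0,0],-0.3],
    [[0,0,0],[0,0,0],1],
    [[0,0,0],[0,0,0],1],
    [[0,0,0],[0,0,0],1]
  ]
}}

```text
t: 16.73
ee_pos: [425.0, 254.8, 4.1]
eef_rot: [0.769, 0.64, 0.0, 0.0]
force: [-0.5, -0.6, 1.4]
gripper_width: 36.0
grip_force: 15.0
```

{"op": "play_rows", "data": {
  "deltas": [
    [[0,0,0],[0,0,0],1],
    [[0,0,-0.6],[0,0,0],1],
    [[0,0,-0.9],[0,0,0],1],
    [[0,0,-0.9],[0,0,0],1],
    [[0,0,-0.9],[0,0,-0.09],1]
  ]
}}

```text
t: 17.35
ee_pos: [424.5, 254.7, 103.4]
eef_rot: [0.754, 0.657, -0.0, 0.0]
force: [0.3, 0.2, 0.1]
gripper_width: 35.5
grip_force: 15.0
```

{"op": "play_rows", "data": {
  "deltas": [
    [[-0.88,0.39,0],[0,0,0],1],
    [[-0.88,0.39,0],[0,0,0],1],
    [[-0.88,0.39,0],[0,0,0],1],
    [[-0.88,0.39,0],[0,0,0],1],
    [[-0.88,0.39,0],[0,0,0],1]
  ]
}}

```text
t: 17.98
ee_pos: [464.6, 115.0, 102.6]
eef_rot: [0.754, 0.657, 0.0, 0.0]
force: [0.8, 1.3, -0.2]
gripper_width: 35.8
grip_force: 15.0
```

{"op": "play_rows", "data": {
  "deltas": [
    [[-0.88,0.39,0],[0,0,0],1],
    [[-0.88,0.39,0],[0,0,0],1],
    [[-0.88,0.39,0],[0,0,0],1],
    [[-0.88,0.39,0],[0,0,0],1],
    [[-0.88,0.39,0],[0,0,0],1]
  ]
}}

```text
t: 18.6
ee_pos: [504.4, -23.8, 102.5]
eef_rot: [0.754, 0.657, 0.0, 0.0]
force: [-0.0, 0.6, 0.5]
gripper_width: 35.4
grip_force: 15.0
```

Run:
```python
from h import *
import pickle
s=r.get_state(); print(s['t'],s['ee_pos'],s['gripper_width'],plan(s,502.8,-22,1.43))
s,_=pickle.load(open('w5.pkl','rb')); C=cam('wrist',s); z=lambda p:np.array(p)*.64-.2
P=np.array([ray(C,z(k),9)[:2] for k in [(319,78),(389,37),(446,159),(380,195)]]); d=(P[3]+P[2]-P[0]-P[1])/2; w=(P[1]+P[2]-P[0]-P[3])/2
print('brA',P.mean(0),np.hypot(*d),np.hypot(*w),np.arctan2(-d[1],-d[0]),np.arctan2(w[1],w[0])+np.pi/2)
```

```text
18.6 [504.36 -23.79 102.55] 35.36011271573953 psi0 1.433 turn units 0.01  shift units x 0.05 y -0.06
brA [432.52 353.99] 55.3903670829752 34.10895667208808 1.8659771272407144 1.8683156499839304
```

{"op": "play_rows", "data": {
  "deltas": [
    [[0,0,0.9],[0,0,0],1],
    [[0,0,0.9],[0,0,0],1],
    [[0,0,0.7],[0,0,0],1],
    [[0,0,0.27],[0,0,0],1],
    [[0,0,0],[0,0,0],1]
  ]
}}

```text
t: 19.23
ee_pos: [504.3, -22.9, 19.4]
eef_rot: [0.754, 0.657, -0.0, -0.0]
force: [-0.7, 0.0, 0.2]
gripper_width: 35.7
grip_force: 15.0
```

{"op": "play_rows", "data": {
  "deltas": [
    [[0,0,0],[0,0,0],0.05],
    [[0,0,0],[0,0,0],0.05],
    [[0,0,0],[0,0,0],0.05]
  ]
}}

```text
t: 19.6
ee_pos: [504.7, -22.9, 20.0]
eef_rot: [0.754, 0.657, 0.0, 0.001]
force: [-1.1, 0.5, -0.9]
gripper_width: 44.5
grip_force: 0.0
```

{"op": "play_rows", "data": {
  "deltas": [
    [[0,0,-0.3],[0,0,0],0.05],
    [[0,0,-0.9],[0,0,0],0.05],
    [[0,0,-1],[0,0,0],-0.3],
    [[0,0,-0.6],[0,0,0],-0.3],
    [[0,0,0],[0,0,0],-0.3]
  ]
}}

```text
t: 20.23
ee_pos: [505.6, -23.1, 105.3]
eef_rot: [0.754, 0.657, 0.001, 0.002]
force: [-0.8, 0.3, 0.1]
gripper_width: 61.2
grip_force: 0.0
```

Run:
```python
from h import *
s=r.get_state(); print(s['t'],s['ee_pos'],s['force'],plan(s,432.8,354,1.86))
for n in ['tile_brown_mid','tile_blue_mid']:
    read_camera('top')
    C=cam('top')
    for a,sc in boxes('top',n): print(n,a.round(),ray(C,[(a[0]+a[2])/2,(a[1]+a[3])/2],9)[:2],sc)
```

```text
20.225 [505.59 -23.12 105.31] [-0.76  0.27  0.11] psi0 1.433 turn units -0.85  shift units x 12.74 y 1.26
tile_brown_mid [131. 236. 153. 258.] [429.75 345.87] 0.78
tile_blue_mid [125. 185. 151. 206.] [576.89 360.04] 0.82
tile_blue_mid [164. 144. 186. 163.] [700.73 253.15] 0.62
```

{"op": "play_rows", "data": {
  "deltas": [
    [[0,0,0],[0,0,-0.29],-0.3],
    [[0,0,0],[0,0,-0.28],-0.3],
    [[0,0,0],[0,0,-0.28],-0.3],
    [[0.91,0.09,0],[0,0,0],-0.3],
    [[0.91,0.09,0],[0,0,0],-0.3]
  ]
}}

```text
t: 21.05
ee_pos: [493.2, 31.4, 102.3]
eef_rot: [0.599, 0.801, -0.001, -0.001]
force: [-0.0, 0.5, 0.0]
gripper_width: 60.8
grip_force: 0.0
```

{"op": "play_rows", "data": {
  "deltas": [
    [[0.91,0.09,0],[0,0,0],-0.3],
    [[0.91,0.09,0],[0,0,0],-0.3],
    [[0.91,0.09,0],[0,0,0],-0.3],
    [[0.91,0.09,0],[0,0,0],-0.3],
    [[0.91,0.09,0],[0,0,0],-0.3]
  ]
}}

```text
t: 21.68
ee_pos: [467.5, 166.5, 102.4]
eef_rot: [0.599, 0.801, -0.001, -0.001]
force: [-0.4, -0.1, -0.5]
gripper_width: 61.2
grip_force: 0.0
```

{"op": "play_rows", "data": {
  "deltas": [
    [[0.91,0.09,0],[0,0,0],-0.3],
    [[0.91,0.09,0],[0,0,0],-0.3],
    [[0.91,0.09,0],[0,0,0],-0.3],
    [[0.91,0.09,0],[0,0,0],-0.3],
    [[0.91,0.09,0],[0,0,0],-0.3]
  ]
}}

```text
t: 22.3
ee_pos: [441.8, 301.0, 102.3]
eef_rot: [0.599, 0.801, -0.001, -0.0]
force: [0.2, -0.3, -0.1]
gripper_width: 61.0
grip_force: 0.0
```

{"op": "play_rows", "data": {
  "deltas": [
    [[0.91,0.09,0],[0,0,0],-0.3],
    [[0.91,0.09,0],[0,0,0],-0.3],
    [[0,0,1],[0,0,0],-0.3],
    [[0,0,1],[0,0,0],-0.3],
    [[0,0,0],[0,0,0],-0.3]
  ]
}}

```text
t: 22.92
ee_pos: [429.9, 352.9, 40.5]
eef_rot: [0.599, 0.801, -0.003, -0.001]
force: [0.2, 0.3, 0.6]
gripper_width: 61.0
grip_force: 0.0
```

Run:
```python
from h import *
s=r.get_state(); print(s['t'],s['ee_pos'],s['force'],plan(s,432.8,354,1.86))
im=read_camera('wrist')
import pickle; pickle.dump((s,im),open('w6.pkl','wb')); C=cam('wrist',s)
for a,sc in boxes('wrist','tile_brown_mid'): print(a.round(),ray(C,[(a[0]+a[2])/2,(a[1]+a[3])/2],9)[:2],sc)
```

```text
22.925 [429.92 352.94  40.51] [0.2  0.33 0.61] psi0 1.858 turn units -0.00  shift units x 0.01 y 0.10
[237. 173. 281. 242.] [431.75 353.12] 0.78
```

{"op": "play_rows", "data": {
  "deltas": [
    [[0.01,0.08,0.7],[0,0,0],-0.3],
    [[0,0,0.4],[0,0,0],-0.3],
    [[0,0,0.15],[0,0,0],-0.3],
    [[0,0,0],[0,0,0],1],
    [[0,0,0],[0,0,0],1]
  ]
}}

```text
t: 23.65
ee_pos: [434.9, 355.6, 6.5]
eef_rot: [0.599, 0.801, 0.0, 0.0]
force: [0.1, 0.0, 0.4]
gripper_width: 44.6
grip_force: 0.0
```

{"op": "play_rows", "data": {
  "deltas": [
    [[0,0,0],[0,0,0],1],
    [[0,0,0],[0,0,0],1],
    [[0,0,-0.6],[0,0,0],1],
    [[0,0,-0.9],[0,0,0],1],
    [[0,0,-0.9],[0,0,0],1]
  ]
}}

```text
t: 24.28
ee_pos: [434.4, 355.2, 78.5]
eef_rot: [0.599, 0.801, -0.0, -0.0]
force: [0.3, 0.1, 0.1]
gripper_width: 35.1
grip_force: 15.0
```

{"op": "play_rows", "data": {
  "deltas": [
    [[0,0,-0.9],[0,0,0.29],1],
    [[0,0,0],[0,0,0.29],1],
    [[0,0,0],[0,0,0.28],1],
    [[-0.92,0.4,0],[0,0,0],1],
    [[-0.92,0.4,0],[0,0,0],1]
  ]
}}

```text
t: 24.9
ee_pos: [450.4, 296.8, 104.8]
eef_rot: [0.755, 0.655, -0.0, 0.0]
force: [0.4, 0.3, -0.7]
gripper_width: 35.4
grip_force: 15.0
```

{"op": "play_rows", "data": {
  "deltas": [
    [[-0.92,0.4,0],[0,0,0],1],
    [[-0.92,0.4,0],[0,0,0],1],
    [[-0.92,0.4,0],[0,0,0],1],
    [[-0.92,0.4,0],[0,0,0],1],
    [[-0.92,0.4,0],[0,0,0],1]
  ]
}}

```text
t: 25.52
ee_pos: [490.3, 151.2, 105.0]
eef_rot: [0.756, 0.655, 0.0, 0.0]
force: [-0.3, -0.7, 0.2]
gripper_width: 35.3
grip_force: 15.0
```

{"op": "play_rows", "data": {
  "deltas": [
    [[-0.92,0.4,0],[0,0,0],1],
    [[-0.92,0.4,0],[0,0,0],1],
    [[-0.92,0.4,0],[0,0,0],1],
    [[0,0,0],[0,0,0],1],
    [[0,0,0],[0,0,0],1]
  ]
}}

```text
t: 26.15
ee_pos: [513.6, 65.6, 104.8]
eef_rot: [0.756, 0.655, -0.0, -0.0]
force: [-0.2, -0.2, -1.1]
gripper_width: 35.3
grip_force: 15.0
```

Run:
```python
from h import *
s=r.get_state(); print(s['t'],s['ee_pos'],s['gripper_width'],plan(s,513.5,64,1.43))
im=read_camera('wrist'); cv2.imwrite('pics/w7.png',cv2.resize(im,(800,600),interpolation=cv2.INTER_CUBIC))
```

```text
26.15 [513.56  65.64 104.84] 35.28259295520846 psi0 1.427 turn units -0.01  shift units x -0.05 y 0.01
```

View pics/w7.png

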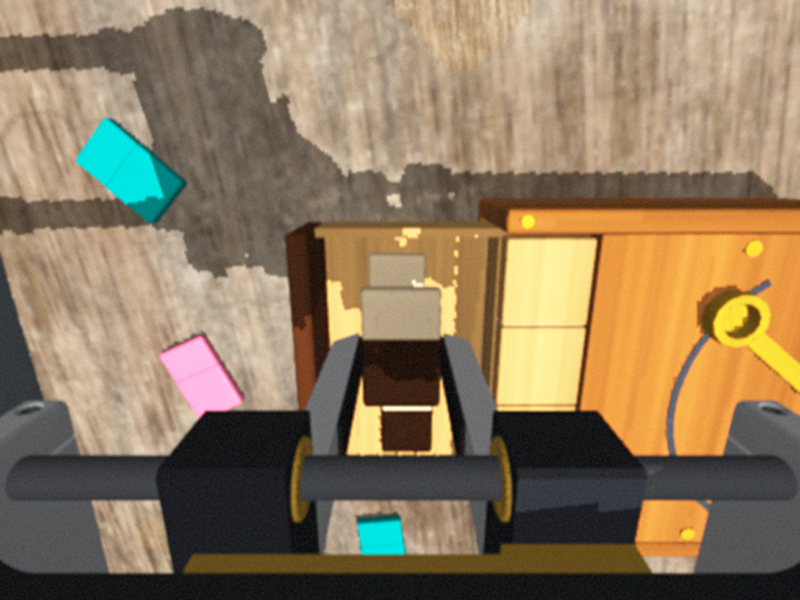

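Brown tile is held centred over the sage tile; the other brown lies at the right end of the drawer. Stacking now.

{"op": "play_rows", "data": {
  "deltas": [
    [[-0.05,0,0.9],[0,0,0],1],
    [[0,0,0.9],[0,0,0],1],
    [[0,0,0.5],[0,0,0],1],
    [[0,0,0.25],[0,0,0],1],
    [[0,0,0],[0,0,0],1]
  ]
}}

```text
t: 26.82
ee_pos: [514.3, 64.0, 28.7]
eef_rot: [0.756, 0.655, 0.0, 0.0]
force: [0.4, 0.6, 0.9]
gripper_width: 35.7
grip_force: 15.0
```

{"op": "play_rows", "data": {
  "deltas": [
    [[0,0,0.02],[0,0,0],1],
    [[0,0,0],[0,0,0],0.05],
    [[0,0,0],[0,0,0],0.05],
    [[0,0,0],[0,0,0],0.05]
  ]
}}

```text
t: 27.32
ee_pos: [513.9, 63.5, 28.0]
eef_rot: [0.756, 0.655, 0.0, 0.0]
force: [-0.4, 0.2, -0.0]
gripper_width: 44.2
grip_force: 0.0
```

{"op": "play_rows", "data": {
  "deltas": [
    [[0,0,-0.3],[0,0,0],0.05],
    [[0,0,-0.9],[0,0,0],0.05],
    [[0,0,-1],[0,0,0],-0.3],
    [[0,0,-0.4],[0,0,0],-0.3],
    [[0,0,0],[0,0,0],-0.3]
  ]
}}

```text
t: 27.95
ee_pos: [514.3, 63.6, 106.6]
eef_rot: [0.756, 0.655, 0.001, 0.001]
force: [-0.1, -0.1, 0.2]
gripper_width: 61.1
grip_force: 0.0
```

Run:
```python
from h import *
s=r.get_state(); print(s['t'],s['ee_pos'],s['force'],plan(s,574,363.3,2.28))
```

```text
27.95 [514.31  63.58 106.62] [-0.12 -0.08  0.2 ] psi0 1.428 turn units -1.70  shift units x 6.29 y 8.02
```

{"op": "play_rows", "data": {
  "deltas": [
    [[0,0,0],[0,0,-0.34],-0.3],
    [[0,0,0],[0,0,-0.34],-0.3],
    [[0,0,0],[0,0,-0.34],-0.3],
    [[0,0,0],[0,0,-0.34],-0.3],
    [[0,0,0],[0,0,-0.34],-0.3]
  ]
}}

```text
t: 28.58
ee_pos: [512.7, 63.6, 104.4]
eef_rot: [0.416, 0.909, -0.001, -0.001]
force: [0.6, -0.0, 0.0]
gripper_width: 61.2
grip_force: 0.0
```

{"op": "play_rows", "data": {
  "deltas": [
    [[0.7,0.89,0],[0,0,0],-0.3],
    [[0.7,0.89,0],[0,0,0],-0.3],
    [[0.7,0.89,0],[0,0,0],-0.3],
    [[0.7,0.89,0],[0,0,0],-0.3],
    [[0.7,0.89,0],[0,0,0],-0.3]
  ]
}}

```text
t: 29.2
ee_pos: [546.3, 230.9, 104.1]
eef_rot: [0.419, 0.908, -0.001, -0.001]
force: [0.2, -1.2, -1.8]
gripper_width: 61.4
grip_force: 0.0
```

{"op": "play_rows", "data": {
  "deltas": [
    [[0.7,0.89,0],[0,0,0],-0.3],
    [[0.7,0.89,0],[0,0,0],-0.3],
    [[0.7,0.89,0],[0,0,0],-0.3],
    [[0.69,0.9,0],[0,0,0],-0.3],
    [[0,0,0],[0,0,0],-0.3]
  ]
}}

```text
t: 29.82
ee_pos: [573.5, 365.0, 103.7]
eef_rot: [0.417, 0.909, -0.001, -0.001]
force: [0.0, -0.5, -0.7]
gripper_width: 60.8
grip_force: 0.0
```

Run:
```python
from h import *
s=r.get_state(); print(s['t'],s['ee_pos'],s['force'],plan(s,574,363.3,2.28))
im=read_camera('wrist'); C=cam('wrist',s)
for a,sc in boxes('wrist','tile_blue_mid'): print(a.round(),ray(C,[(a[0]+a[2])/2,(a[1]+a[3])/2],9)[:2],sc)
cv2.imwrite('pics/w8.png',im[120:330,150:370])
```

```text
29.825 [573.52 364.96 103.68] [ 0.03 -0.5  -0.71] psi0 2.280 turn units 0.00  shift units x -0.05 y -0.02
[238. 160. 275. 213.] [572.56 364.02] 0.6
```

View pics/w8.png

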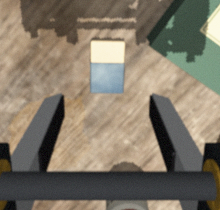

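Blue tile is aligned between the fingers (crop about (107,66)). Grasping it.

{"op": "play_rows", "data": {
  "deltas": [
    [[-0.04,-0.02,1],[0,0,0],-0.3],
    [[0,0,1],[0,0,0],-0.3],
    [[0,0,0.9],[0,0,0],-0.3],
    [[0,0,0.45],[0,0,0],-0.3],
    [[0,0,0],[0,0,0],-0.3]
  ]
}}

```text
t: 30.55
ee_pos: [573.8, 360.8, 4.4]
eef_rot: [0.419, 0.908, -0.001, -0.001]
force: [0.2, -0.3, 0.2]
gripper_width: 61.0
grip_force: 0.0
```

{"op": "play_rows", "data": {
  "deltas": [
    [[0,0,0],[0,0,0],1],
    [[0,0,0],[0,0,0],1],
    [[0,0,0],[0,0,0],1],
    [[0,0,0],[0,0,0],1],
    [[0,0,-0.4],[0,0,0],1]
  ]
}}

```text
t: 31.18
ee_pos: [573.6, 361.6, 16.8]
eef_rot: [0.419, 0.908, -0.001, -0.001]
force: [0.2, 0.4, -0.8]
gripper_width: 35.2
grip_force: 15.0
```

{"op": "play_rows", "data": {
  "deltas": [
    [[0,0,-1],[0,0,0],1],
    [[0,0,-1],[0,0,0],1],
    [[0,0,-1],[0,0,0.34],1],
    [[0,0,0],[0,0,0.34],1],
    [[0,0,0],[0,0,0.34],1]
  ]
}}

```text
t: 31.8
ee_pos: [574.6, 362.1, 108.6]
eef_rot: [0.636, 0.771, 0.001, 0.0]
force: [-0.2, -0.6, -0.2]
gripper_width: 35.4
grip_force: 15.0
```

{"op": "play_rows", "data": {
  "deltas": [
    [[0,0,0],[0,0,0.34],1],
    [[0,0,0],[0,0,0.34],1],
    [[-0.94,-0.03,0],[0,0,0],1],
    [[-0.94,-0.03,0],[0,0,0],1],
    [[-0.94,-0.03,0],[0,0,0],1]
  ]
}}

```text
t: 32.42
ee_pos: [559.4, 278.0, 107.8]
eef_rot: [0.756, 0.655, 0.0, 0.0]
force: [0.2, 1.1, -0.2]
gripper_width: 35.8
grip_force: 15.0
```

{"op": "play_rows", "data": {
  "deltas": [
    [[-0.94,-0.04,0],[0,0,0],1],
    [[-0.94,-0.04,0],[0,0,0],1],
    [[-0.94,-0.04,0],[0,0,0],1],
    [[-0.94,-0.04,0],[0,0,0],1],
    [[-0.94,-0.04,0],[0,0,0],1]
  ]
}}

```text
t: 33.05
ee_pos: [533.4, 139.1, 107.9]
eef_rot: [0.756, 0.655, 0.0, 0.0]
force: [0.8, 0.3, -0.8]
gripper_width: 35.6
grip_force: 15.0
```

{"op": "play_rows", "data": {
  "deltas": [
    [[-0.94,-0.04,0],[0,0,0],1],
    [[-0.94,-0.04,0],[0,0,0],1],
    [[-0.94,-0.04,0],[0,0,0],1],
    [[-0.94,-0.03,0],[0,0,0],1],
    [[-0.9,-0.03,0],[0,0,0],1]
  ]
}}

```text
t: 33.67
ee_pos: [508.2, 1.5, 108.0]
eef_rot: [0.756, 0.655, 0.0, 0.0]
force: [0.6, 0.0, -0.4]
gripper_width: 35.3
grip_force: 15.0
```

{"op": "play_rows", "data": {
  "deltas": [
    [[0,0,0],[0,0,0],1],
    [[0,0,0],[0,0,0],1]
  ]
}}

```text
t: 33.92
ee_pos: [508.6, 2.9, 107.7]
eef_rot: [0.756, 0.655, 0.0, -0.0]
force: [-0.4, 0.4, -0.2]
gripper_width: 35.3
grip_force: 15.0
```

Run:
```python
from h import *
s=r.get_state(); print(s['t'],s['ee_pos'],s['gripper_width'],plan(s,504.8,-22.9,1.43))
im=read_camera('wrist'); cv2.imwrite('pics/w9.png',cv2.resize(im,(800,600),interpolation=cv2.INTER_CUBIC))
```

```text
33.925 [508.6    2.88 107.69] 35.31566484509452 psi0 1.427 turn units -0.01  shift units x -0.87 y -0.00
```

View pics/w9.png

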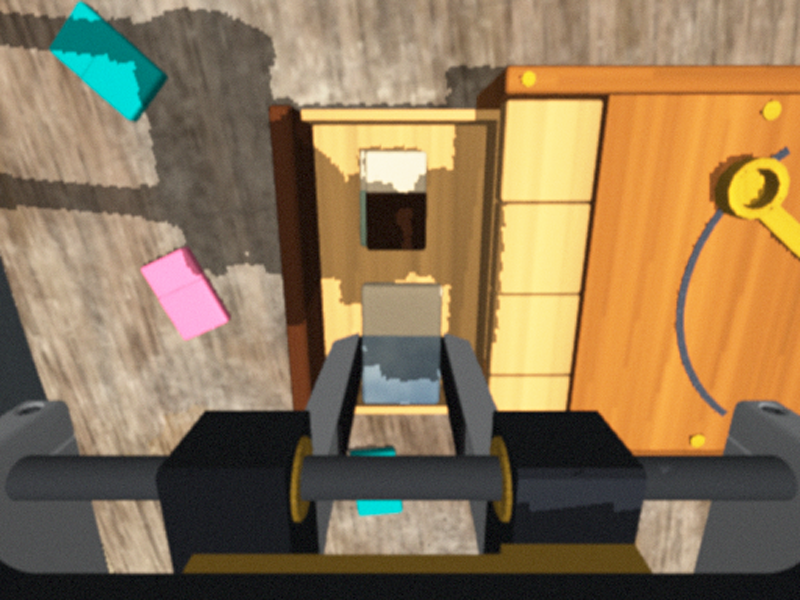

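Brown is stacked neatly on sage at (395,200). One more shift, then the blue goes onto the other brown.

{"op": "play_rows", "data": {
  "deltas": [
    [[-0.87,0,0],[0,0,0],1],
    [[0,0,0.9],[0,0,0],1],
    [[0,0,0.9],[0,0,0],1],
    [[0,0,0.6],[0,0,0],1],
    [[0,0,0.22],[0,0,0],1]
  ]
}}

```text
t: 34.6
ee_pos: [504.2, -22.4, 28.1]
eef_rot: [0.755, 0.655, -0.001, -0.001]
force: [-1.9, 1.3, 20.6]
gripper_width: 35.5
grip_force: 15.0
```

{"op": "play_rows", "data": {
  "deltas": [
    [[0,0,0.02],[0,0,0],1],
    [[0,0,0],[0,0,0],1],
    [[0,0,0],[0,0,0],0.05],
    [[0,0,0],[0,0,0],0.05],
    [[0,0,0],[0,0,0],0.05]
  ]
}}

```text
t: 35.22
ee_pos: [504.8, -23.5, 28.3]
eef_rot: [0.756, 0.655, 0.0, 0.0]
force: [0.0, 0.8, 0.4]
gripper_width: 44.6
grip_force: 0.0
```

{"op": "play_rows", "data": {
  "deltas": [
    [[0,0,-0.3],[0,0,0],0.05],
    [[0,0,-0.9],[0,0,0],0.05],
    [[0,0,-1],[0,0,0],1],
    [[0,0,-0.4],[0,0,0],1],
    [[0,0,0],[0,0,0],1]
  ]
}}

```text
t: 35.85
ee_pos: [505.2, -23.6, 106.9]
eef_rot: [0.756, 0.655, 0.001, 0.001]
force: [-0.3, 0.0, 0.1]
gripper_width: 17.9
grip_force: 0.0
```

Run:
```python
from h import *
p=(656.3,-.2,-.14); c,sn=np.cos(p[2]),np.sin(p[2])
s=r.get_state(); print(s['t'],s['ee_pos'],s['force'])
x,y=-260,0
print(p[0]+c*x-sn*y,p[1]+sn*x+c*y, plan(s,p[0]+c*x-sn*y,p[1]+sn*x+c*y,-0.14),plan(s,p[0]+c*x-sn*y,p[1]+sn*x+c*y,1.43))
im=read_camera('wrist'); cv2.imwrite('pics/w10.png',cv2.resize(im,(800,600),interpolation=cv2.INTER_CUBIC))
```

```text
35.85 [505.2  -23.58 106.91] [-0.27  0.02  0.09]
398.8438409847143 36.08120980750149 psi0 1.428 turn units 3.14  shift units x -3.79 y -1.47 psi0 1.428 turn units -0.00  shift units x 1.47 y -3.79
```

View pics/w10.png

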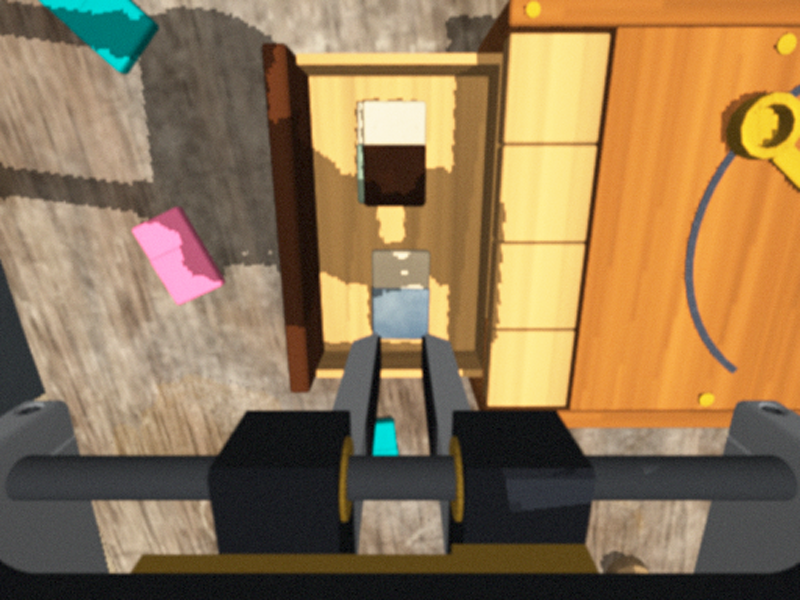

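All four tiles lie in the drawer in two stacks (brown on sage, blue on brown). Now push it shut with closed fingers.

{"op": "play_rows", "data": {
  "deltas": [
    [[0,0,0],[0,0,0.35],1],
    [[0,0,0],[0,0,0.35],1],
    [[0,0,0],[0,0,0.35],1],
    [[0,0,0],[0,0,0.35],1],
    [[0,0,0],[0,0,0.35],1]
  ]
}}

```text
t: 36.52
ee_pos: [503.6, -23.3, 104.6]
eef_rot: [0.963, 0.27, -0.001, -0.001]
force: [-0.3, -0.2, -0.9]
gripper_width: 0.3
grip_force: 0.0
```

{"op": "play_rows", "data": {
  "deltas": [
    [[0,0,0],[0,0,0.35],1],
    [[0,0,0],[0,0,0.35],1],
    [[0,0,0],[0,0,0.35],1],
    [[0,0,0],[0,0,0.34],1],
    [[-0.95,-0.37,0],[0,0,0],1]
  ]
}}

```text
t: 37.15
ee_pos: [478.7, -8.9, 104.7]
eef_rot: [0.997, -0.072, -0.001, 0.0]
force: [-0.7, 0.6, 0.5]
gripper_width: 0.5
grip_force: 0.0
```

{"op": "play_rows", "data": {
  "deltas": [
    [[-0.95,-0.37,0],[0,0,0],1],
    [[-0.95,-0.37,0],[0,0,0],1],
    [[-0.95,-0.37,0],[0,0,0],1],
    [[0,0,0],[0,0,0],1],
    [[0,0,0],[0,0,0],1]
  ]
}}

```text
t: 37.78
ee_pos: [399.1, 36.3, 105.9]
eef_rot: [0.997, -0.071, 0.0, 0.0]
force: [-0.5, 0.4, -0.3]
gripper_width: -0.0
grip_force: 0.0
```

```bash
cat >> h.py <<'E'
P=(656.3,-.2,-.14)
def loc(X):
    c,s=np.cos(P[2]),np.sin(P[2]); d=np.array(X)[:2]-P[:2]; return np.array([c*d[0]+s*d[1],-s*d[0]+c*d[1]])
def wor(x,y):
    c,s=np.cos(P[2]),np.sin(P[2]); return np.array([P[0]+c*x-s*y,P[1]+s*x+c*y])
E
python3 - <<'E'
from h import *
s=r.get_state(); print(s['t'],s['ee_pos'],s['force'],loc(s['ee_pos']),plan(s,*wor(-260,0),-.14))
E
```

```text
37.775 [399.12  36.32 105.88] [-0.51  0.35 -0.26] [-259.75    0.27] psi0 -0.142 turn units -0.00  shift units x -0.01 y 0.01
```

{"op": "play_rows", "data": {
  "deltas": [
    [[0,0,0.9],[0,0,0],1],
    [[0,0,0.9],[0,0,0],1],
    [[0,0,0.4],[0,0,0],1],
    [[0.4,0,0],[0,0,0],1],
    [[0.4,0,0],[0,0,0],1]
  ]
}}

```text
t: 38.4
ee_pos: [424.4, 32.8, 40.9]
eef_rot: [0.997, -0.071, 0.001, 0.0]
force: [-0.3, -1.4, 0.2]
gripper_width: 0.2
grip_force: 0.0
```

{"op": "play_rows", "data": {
  "deltas": [
    [[0.4,0,0],[0,0,0],1],
    [[0.4,0,0],[0,0,0],1],
    [[0.4,0,0],[0,0,0],1],
    [[0.4,0,0],[0,0,0],1],
    [[0.4,0,0],[0,0,0],1]
  ]
}}

```text
t: 39.02
ee_pos: [481.6, 24.7, 40.1]
eef_rot: [0.997, -0.071, -0.0, 0.0]
force: [-3.8, -0.1, 2.8]
gripper_width: 0.4
grip_force: 1.8
```

{"op": "play_rows", "data": {
  "deltas": [
    [[0.4,0,0],[0,0,0],1],
    [[0.4,0,0],[0,0,0],1],
    [[0.4,0,0],[0,0,0],1],
    [[0.4,0,0],[0,0,0],1],
    [[0,0,0],[0,0,0],1]
  ]
}}

```text
t: 39.65
ee_pos: [530.8, 17.6, 40.1]
eef_rot: [0.997, -0.071, 0.001, 0.0]
force: [-2.7, 1.3, 1.2]
gripper_width: 0.7
grip_force: 1.0
```

Run:
```python
from h import *
s=r.get_state(); print(s['t'],s['ee_pos'],s['force'],loc(s['ee_pos']))
```

```text
39.65 [530.83  17.64  40.1 ] [-2.7   1.35  1.22] [-126.73    0.16]
```

{"op": "play_rows", "data": {
  "deltas": [
    [[0.2,0,0],[0,0,0],1],
    [[0.2,0,0],[0,0,0],1],
    [[0,0,0],[0,0,0],1]
  ]
}}

```text
t: 40.02
ee_pos: [538.6, 16.5, 39.6]
eef_rot: [0.997, -0.071, -0.002, -0.0]
force: [-5.0, 1.1, 1.1]
gripper_width: 0.4
grip_force: 2.2
```

{"op": "play_rows", "data": {
  "deltas": [
    [[0.1,0,0],[0,0,0],1],
    [[0,0,0],[0,0,0],1]
  ]
}}

```text
t: 40.28
ee_pos: [542.6, 15.9, 39.6]
eef_rot: [0.997, -0.071, -0.001, 0.0]
force: [-4.4, 1.4, -1.2]
gripper_width: 0.8
grip_force: 2.2
```

{"op": "play_rows", "data": {
  "deltas": [
    [[0.1,0,0],[0,0,0],1],
    [[0,0,0],[0,0,0],1]
  ]
}}

```text
t: 40.52
ee_pos: [547.4, 15.3, 40.0]
eef_rot: [0.997, -0.071, 0.001, 0.0]
force: [-1.7, 0.8, -1.3]
gripper_width: 0.2
grip_force: 1.2
```

{"op": "play_rows", "data": {
  "deltas": [
    [[0.08,0,0],[0,0,0],1],
    [[0,0,0],[0,0,0],1]
  ]
}}

```text
t: 40.78
ee_pos: [549.1, 15.0, 40.0]
eef_rot: [0.997, -0.071, -0.0, 0.0]
force: [-2.2, 0.2, -1.6]
gripper_width: 0.5
grip_force: 1.5
```

{"op": "play_rows", "data": {
  "deltas": [
    [[0.08,0,0],[0,0,0],1],
    [[0,0,0],[0,0,0],1]
  ]
}}

```text
t: 41.02
ee_pos: [548.9, 15.0, 40.1]
eef_rot: [0.997, -0.071, -0.002, -0.0]
force: [-7.5, 0.7, 1.5]
gripper_width: 0.3
grip_force: 3.8
```

{"op": "play_rows", "data": {
  "deltas": [
    [[0.08,0,0],[0,0,0],1],
    [[0,0,0],[0,0,0],1]
  ]
}}

```text
t: 41.28
ee_pos: [548.8, 15.0, 40.1]
eef_rot: [0.997, -0.071, -0.005, -0.0]
force: [-11.8, 1.4, 7.4]
gripper_width: 0.7
grip_force: 6.1
```

{"op": "play_rows", "data": {
  "deltas": [
    [[0.08,0,0],[0,0,0],1],
    [[0,0,0],[0,0,0],1]
  ]
}}

```text
t: 41.52
ee_pos: [548.6, 15.1, 40.1]
eef_rot: [0.997, -0.071, -0.007, -0.0]
force: [-16.4, 2.6, 10.9]
gripper_width: 0.7
grip_force: 8.3
```

{"op": "play_rows", "data": {
  "deltas": [
    [[0.08,0,0],[0,0,0],1],
    [[0,0,0],[0,0,0],1]
  ]
}}

```text
t: 41.78
ee_pos: [548.5, 15.1, 40.2]
eef_rot: [0.997, -0.071, -0.009, -0.0]
force: [-21.1, 2.8, 15.4]
gripper_width: 0.4
grip_force: 10.5
```

At the stop. Backing off to see whether it stays.

{"op": "play_rows", "data": {
  "deltas": [
    [[-0.2,0,0],[0,0,0],1],
    [[-0.2,0,0],[0,0,0],1],
    [[-0.3,0,0],[0,0,0],1],
    [[0,0,0],[0,0,0],1]
  ]
}}

```text
t: 42.28
ee_pos: [538.8, 16.6, 40.8]
eef_rot: [0.997, -0.071, 0.001, 0.0]
force: [-0.2, 0.6, 0.1]
gripper_width: 0.2
grip_force: 0.0
```

{"op": "play_rows", "data": {
  "deltas": [
    [[-0.7,0,0],[0,0,0],1],
    [[-0.8,0,0],[0,0,0],1],
    [[0,0,0],[0,0,0],1],
    [[0,0,-1],[0,0,0],1],
    [[0,0,-1],[0,0,0],1]
  ]
}}

```text
t: 42.9
ee_pos: [495.4, 22.7, 101.2]
eef_rot: [0.997, -0.071, 0.001, 0.0]
force: [0.9, -0.5, -0.2]
gripper_width: 0.6
grip_force: 0.0
```

{"op": "play_rows", "data": {
  "deltas": [
    [[0,0,-1],[0,0,0],-0.5],
    [[0,0,-1],[0,0,0],-0.5],
    [[-0.5,1,-0.5],[0,0,0],-0.5],
    [[-0.5,1,0],[0,0,0],-0.5],
    [[0,0,0],[0,0,0],-0.5]
  ]
}}

```text
t: 43.52
ee_pos: [456.1, -33.7, 176.0]
eef_rot: [0.997, -0.072, 0.002, 0.0]
force: [0.3, 0.4, -0.5]
gripper_width: 47.1
grip_force: 0.0
```

Run:
```python
from h import *
s=r.get_state(); print(s['t'],s['ee_pos'],s['force'],loc(s['ee_pos']))
w=read_camera('wrist'); t=read_camera('top')
C=cam('wrist',s)
a=[proj(C,[*wor(-212,y),65]) for y in(92,-92)]; b=[proj(C,[*wor(-102,y),65]) for y in (92,-92)]
print('open front px',a,'shut',b)
for a,sc in boxes('wrist','drawer_front',.1): print(a,sc)
for a,sc in boxes('wrist','stylus_mid',.2): print('sty',a.round(),sc)
for a,sc in boxes('wrist','stand_mouth',.2): print('stand',a.round(),sc)
cv2.imwrite('pics/w11.png',np.hstack([cv2.resize(w,(460,345)),cv2.resize(t[120:260,190:328],(340,345))]))
cv2.imwrite('pics/w11full.png',w)
```

```text
43.525 [456.13 -33.67 176.05] [ 0.34  0.4  -0.52] [-193.54  -61.07]
open front px [array([120.33, 200.52]), array([282.19, 199.53])] shut [array([104.82,  98.9 ]), array([284.4 ,  97.83])]
[105.22  93.   284.01 101.91] 0.9
stand [462.  97. 512. 149.] 0.6
```

The drawer front is seen exactly at the shut position, so it latched. Now to the stylus.

{"op": "play_rows", "data": {
  "deltas": [
    [[0.04,0.89,0],[0,0,0],-0.5],
    [[0.04,0.89,0],[0,0,0],-0.5],
    [[0.04,0.89,0],[0,0,0],-0.5],
    [[0.04,0.89,0],[0,0,0],-0.5],
    [[0.04,0.89,0],[0,0,0],-0.5]
  ]
}}

```text
t: 44.4
ee_pos: [442.7, -165.5, 175.0]
eef_rot: [0.998, -0.07, 0.0, -0.0]
force: [0.1, -0.5, -0.5]
gripper_width: 70.5
grip_force: 0.0
```

{"op": "play_rows", "data": {
  "deltas": [
    [[0.04,0.89,0],[0,0,0],-0.5],
    [[0.04,0.89,0],[0,0,0],-0.5],
    [[0.04,0.89,0],[0,0,0],-0.5],
    [[0.04,0.89,0],[0,0,0],-0.5],
    [[0.04,0.89,0],[0,0,0],-0.5]
  ]
}}

```text
t: 45.02
ee_pos: [429.8, -298.6, 174.8]
eef_rot: [0.998, -0.07, 0.0, -0.0]
force: [-0.1, 0.5, 0.2]
gripper_width: 70.4
grip_force: 0.0
```

{"op": "play_rows", "data": {
  "deltas": [
    [[0,0,0],[0,0,0],-0.5],
    [[0,0,0],[0,0,0],-0.5]
  ]
}}

```text
t: 45.28
ee_pos: [429.3, -297.1, 174.8]
eef_rot: [0.997, -0.071, -0.0, -0.001]
force: [-0.5, 0.4, -0.3]
gripper_width: 70.6
grip_force: 0.0
```

Run:
```python
from h import *
import pickle
s=r.get_state(); print(s['t'],s['ee_pos'])
w=read_camera('wrist'); C=cam('wrist',s); pickle.dump((s,w),open('w12.pkl','wb'))
for n,z in [('stylus_mid',60),('stand_mouth',20)]:
    for a,sc in boxes('wrist',n,.2): print(n,a.round(),sc,ray(C,[(a[0]+a[2])/2,(a[1]+a[3])/2],z))
for X in [(478,-337,44),(478,-337,8),(478,-337,110)]: print(X,proj(C,X))
cv2.imwrite('pics/w12.png',cv2.resize(w,(800,600),interpolation=cv2.INTER_CUBIC))
```

```text
45.275 [ 429.33 -297.11  174.8 ]
stylus_mid [278. 127. 298. 149.] 0.8 [ 473.98 -339.83   60.  ]
stand_mouth [255. 106. 305. 157.] 0.82 [ 478.13 -334.8    20.  ]
(478, -337, 44) [283.82 133.2 ]
(478, -337, 8) [281.03 130.6 ]
(478, -337, 110) [291.02 139.9 ]
```

View pics/w12.png

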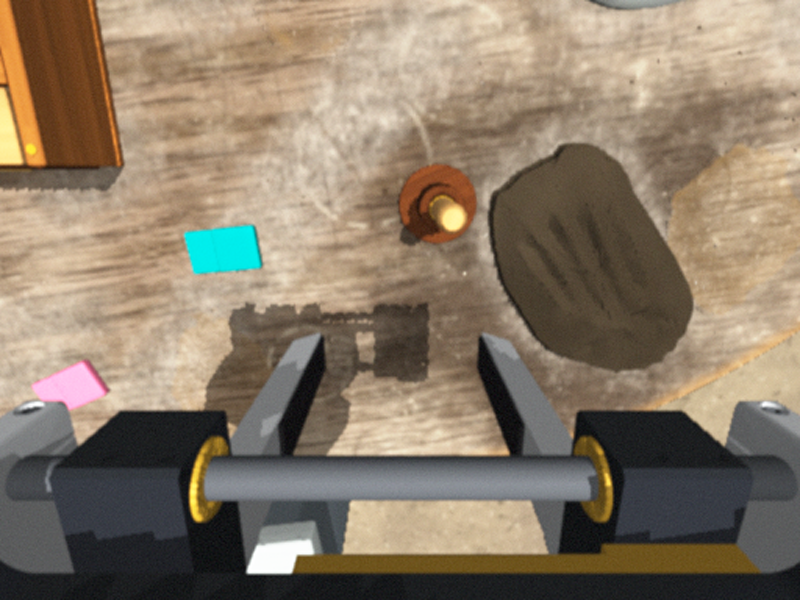

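The picture shows the stand foot centred at (437,203) and the stylus top at (453,216), with a dark bat to the right.

Run:
```python
from h import *
import pickle
s,w=pickle.load(open('w12.pkl','rb')); C=cam('wrist',s); z=lambda p:np.array(p)*.64-.2
print('foot',ray(C,z((437.5,203.5)),5),'mouth?',ray(C,z((443,207)),44),'top',ray(C,z((453,216)),110), ray(C,z((440,203.5)),110))
f=ray(C,z((437.5,203.5)),5); t=ray(C,z((453,216)),110)
m=f+(t-f)*.65; print('mid at 74',m,plan(s,m[0],m[1],-.14), 'bat edge',ray(C,z((492,220)),5))
```

```text
foot [ 478.64 -335.77    5.  ] mouth? [ 479.1  -336.55   44.  ] top [ 479.81 -336.02  110.  ] [ 487.86 -329.46  110.  ]
mid at 74 [ 479.4  -335.93   73.25] psi0 -0.142 turn units -0.00  shift units x 1.83 y 1.05 bat edge [ 459.05 -378.54    5.  ]
```

{"op": "play_rows", "data": {
  "deltas": [
    [[0.61,0.35,0],[0,0,0],-0.5],
    [[0.61,0.35,0],[0,0,0],-0.5],
    [[0.61,0.35,0],[0,0,0],-0.5],
    [[0,0,0.5],[0,0,0],-0.5],
    [[0,0,0.5],[0,0,0],-0.5]
  ]
}}

```text
t: 46.05
ee_pos: [478.0, -335.7, 143.8]
eef_rot: [0.997, -0.071, -0.001, -0.001]
force: [-0.8, 0.2, -0.7]
gripper_width: 70.5
grip_force: 0.0
```

{"op": "play_rows", "data": {
  "deltas": [
    [[0,0,0.8],[0,0,0],-0.5],
    [[0,0,0.8],[0,0,0],-0.5],
    [[0,0,0.8],[0,0,0],-0.5],
    [[0,0,0.6],[0,0,0],-0.5],
    [[0,0,0],[0,0,0],-0.5]
  ]
}}

```text
t: 46.68
ee_pos: [476.7, -334.9, 53.0]
eef_rot: [0.997, -0.071, -0.002, -0.002]
force: [-0.1, 1.0, 0.5]
gripper_width: 70.5
grip_force: 0.0
```

{"op": "play_rows", "data": {
  "deltas": [
    [[0,0,0],[0,0,0],0],
    [[0,0,0],[0,0,0],0.4],
    [[0,0,0],[0,0,0],0.4]
  ]
}}

```text
t: 47.05
ee_pos: [479.2, -337.3, 55.9]
eef_rot: [0.997, -0.071, 0.001, 0.0]
force: [0.3, 0.2, 0.2]
gripper_width: 44.1
grip_force: 0.0
```

{"op": "play_rows", "data": {
  "deltas": [
    [[0,0,0],[0,0,0],1],
    [[0,0,0],[0,0,0],1],
    [[0,0,0],[0,0,0],1],
    [[0,0,0],[0,0,0],1],
    [[0,0,0],[0,0,0],1]
  ],
  "squeeze": 25
}}

```text
t: 47.68
ee_pos: [478.8, -335.8, 55.0]
eef_rot: [0.997, -0.071, -0.0, -0.001]
force: [0.3, 5.1, 0.2]
gripper_width: 17.2
grip_force: 25.0
```

{"op": "play_rows", "data": {
  "deltas": [
    [[0,0,-0.3],[0,0,0],1],
    [[0,0,-0.9],[0,0,0],1],
    [[0,0,-0.9],[0,0,0],1],
    [[0,0,-0.9],[0,0,0],1],
    [[0,0,-0.9],[0,0,0],1]
  ]
}}

```text
t: 48.3
ee_pos: [478.9, -338.7, 174.0]
eef_rot: [0.997, -0.071, 0.0, 0.002]
force: [-0.6, -0.5, -0.0]
gripper_width: 18.1
grip_force: 25.0
```

{"op": "play_rows", "data": {
  "deltas": [
    [[0,0,0],[0,0,0],1],
    [[0,0,0],[0,0,0],1]
  ]
}}

```text
t: 48.55
ee_pos: [478.4, -337.3, 171.5]
eef_rot: [0.997, -0.071, -0.0, 0.0]
force: [-0.2, -0.2, -0.5]
gripper_width: 17.5
grip_force: 25.0
```

Run:
```python
from h import *
s=r.get_state(); print(s['t'],s['ee_pos'],s['gripper_width'],s['force'])
w=read_camera('wrist'); C=cam('wrist',s); cv2.imwrite('pics/w13.png',w)
# expected tip & handle bottom px for upright stylus (tip 48 below TCP)
T=s['ee_pos']; print('exp tip px',proj(C,T-[0,0,48]),'handle bottom',proj(C,T-[0,0,12]))
# steel tip: bright/grey narrow; print local patch rows
for a,sc in boxes('wrist','stylus_mid',.1): print(a.round(1),sc)
read_camera('top')
for a,sc in boxes('top','bolt_eye',.3): print('eye',a.round(1),sc)
```

```text
48.55 [ 478.39 -337.31  171.54] 17.49986399505928 [-0.22 -0.24 -0.53]
exp tip px [254.64 202.79] handle bottom [254.44 218.72]
[243.2 202.6 273.1 278.6] 0.86
eye [236.1 129.4 268.1 156.6] 0.78
eye [217.9 120.5 306.3 203.7] 0.44
```

Run:
```python
from h import *
w=cv2.imread('pics/w13.png'); 
for rr in (199,202,205,208,212,216,220,226): print(rr,' '.join('%3d'%v for v in w[rr,240:274].mean(1)), '|sat', (w[rr,240:274].max(1).astype(int)-w[rr,240:274].min(1))[8:26])
```

```text
199  68  66  66  70  83 107  99  98  95  97 103 114 119 108  94  83  78  79  82  89  85  98  84  76  64  50  45  50  46  42  48  48  47  48 |sat [35 32 37 35 38 36 32 34 30 29 34 32 29 36 33 28 21 20]
202  62  61  62  59  62  60  60  66  68  73  70  59  60  70  79  94  99 110 115  83  56  54  50  58  58  53  53  50  59  52  57  57  54  55 |sat [22 21 21 25 19 21 10  1  2  3  1 12 19 18 19 20 18 20]
205  71  70  75  77  93  94  95  94  94  89  72  66  72  81  95 109 121 131 134 114  77  60  56  59  59  56  62  57  58  59  57  58  51  51 |sat [35 34 26 25 21  8  3  3  7  3  7  3 17 21 26 25 20 21]
208  76  72  71  75  75  71  70  67  67  68  61  68  71  78  94  95 107 110 102  88  73  77  77  66  58  58  57  58  59  54  51  47  52  59 |sat [19 24 26 21 17  3  7  4  5  6  4  2 13 23 21 19 21 20]
212  84  88  92 101  98  94  92  75  64  78  85  88  88  92 104 134 139 137 136 131 123 128 103  81  74  69  69  62  56  65  67  76  85  84 |sat [ 41  64  84  98 100 104 115 148 156 155 152 141 143 146 117  78  52  30]
216 147 122  67  37  65  99  96  89  87  84  87  79  85  83  74  76  77  77  82  88  84  84  84  82  85  87  85  85  61  32  28  70 114 142 |sat [75 70 65 68 64 64 60 57 61 63 64 64 65 65 66 67 69 91]
220 130  94  40  22  56  85  83  83  87  84  86  93  85  79  79  79  82  82  85  86  86  83  86  86  85  80  75  81  81  36  22  49  92 114 |sat [67 66 71 67 74 63 59 66 67 72 67 72 68 67 71 65 62 65]
226 107  44  15  31  44  78  84  89  90  91  89  93  90  83  81  82  80  83  88  90  89  88  87  91  84  84  77  76  65  39  14  26  53  99 |sat [72 71 71 72 70 70 67 65 60 65 69 69 71 70 75 70 68 68]
```

{"op": "play_rows", "data": {
  "deltas": [
    [[0.1,-0.4,0],[0,0,0],1],
    [[0.18,-0.88,0],[0,0,0],1],
    [[0.18,-0.88,0],[0,0,0],1],
    [[0.18,-0.88,0],[0,0,0],1],
    [[0.18,-0.88,0],[0,0,0],1]
  ]
}}

```text
t: 49.38
ee_pos: [520.2, -222.4, 171.9]
eef_rot: [0.997, -0.071, -0.0, -0.0]
force: [0.1, -1.1, -1.1]
gripper_width: 17.7
grip_force: 25.0
```

{"op": "play_rows", "data": {
  "deltas": [
    [[0.18,-0.88,0],[0,0,0],1],
    [[0.18,-0.88,0],[0,0,0],1],
    [[0.18,-0.88,0],[0,0,0],1],
    [[0.18,-0.88,0],[0,0,0],1],
    [[0.18,-0.88,0],[0,0,0],1]
  ]
}}

```text
t: 50.0
ee_pos: [565.4, -95.5, 171.9]
eef_rot: [0.997, -0.071, -0.0, -0.0]
force: [-0.1, -0.2, -0.3]
gripper_width: 17.9
grip_force: 25.0
```

{"op": "play_rows", "data": {
  "deltas": [
    [[0.18,-0.88,0],[0,0,0],1],
    [[0.18,-0.88,0],[0,0,0],1],
    [[0.18,-0.88,0],[0,0,0],1],
    [[0.18,-0.88,0],[0,0,0],1],
    [[0.18,-0.88,0],[0,0,0],1]
  ]
}}

```text
t: 50.62
ee_pos: [610.6, 31.3, 171.8]
eef_rot: [0.997, -0.071, -0.0, -0.0]
force: [-0.4, -0.3, -0.3]
gripper_width: 17.3
grip_force: 25.0
```

{"op": "play_rows", "data": {
  "deltas": [
    [[0.18,-0.88,0],[0,0,0],1],
    [[0.05,-0.2,0],[0,0,0],1],
    [[0,0,0],[0,0,0],1],
    [[0,0,0],[0,0,0],1]
  ]
}}

```text
t: 51.12
ee_pos: [621.8, 59.9, 172.1]
eef_rot: [0.997, -0.071, -0.0, 0.0]
force: [-0.0, 0.2, -0.4]
gripper_width: 17.6
grip_force: 25.0
```

```bash
cat > eye.py <<'E'
from h import *
s=r.get_state(); print(s['t'],s['ee_pos'],s['gripper_width'],loc(s['ee_pos']))
w=read_camera('wrist'); C=cam('wrist',s); cv2.imwrite('pics/eye%d.png'%(s['t']*10),w)
hsv=cv2.cvtColor(w,cv2.COLOR_BGR2HSV); m=cv2.inRange(hsv,(20,140,60),(34,255,255)); 
best=[]
th=np.linspace(0,2*np.pi,36,endpoint=False)
def score(lx,ly):
    X=wor(lx,ly); v=0;n=0
    for rad,wt in ((10.2,1),(12,1),(13.2,1),(16,-.7)):
        for t in th:
            p=proj(C,[X[0]+rad*np.cos(t),X[1]+rad*np.sin(t),91]).round().astype(int)
            if 0<=p[0]<512 and 0<=p[1]<384: v+=wt*(m[p[1],p[0]]>0)
    return v
for lx in np.arange(0,34,1.):
    for ly in np.arange(36,70,1.): best.append((score(lx,ly),lx,ly))
best.sort(reverse=True); print(best[:6])
b=np.mean([x[1:] for x in best[:6]],0); print('eye local',b,'a',np.arctan2(b[1],b[0]-82),'r',np.hypot(b[1],b[0]-82),'world',wor(*b),plan(s,*wor(*b),-.14))
E
python3 eye.py
```

```text
51.125 [621.81  59.88 172.07] 17.571255358934618 [-42.54  54.68]
[(np.float64(95.3), np.float64(16.0), np.float64(53.0)), (np.float64(92.0), np.float64(15.0), np.float64(53.0)), (np.float64(90.6), np.float64(16.0), np.float64(52.0)), (np.float64(89.0), np.float64(16.0), np.float64(54.0)), (np.float64(87.89999999999999), np.float64(17.0), np.float64(53.0)), (np.float64(86.6), np.float64(17.0), np.float64(54.0))]
eye local [16.17 53.17] a 2.462237779173685 r 84.62105070384213 world [679.73  50.19] psi0 -0.143 turn units -0.01  shift units x 1.96 y 0.05
```

{"op": "play_rows", "data": {
  "deltas": [
    [[0.66,0.01,0],[0,0,0],1],
    [[0.65,0.01,0],[0,0,0],1],
    [[0.65,0.01,0],[0,0,0],1],
    [[0,0,0],[0,0,0],1],
    [[0,0,0.5],[0,0,0],1]
  ]
}}

```text
t: 51.8
ee_pos: [680.4, 51.0, 157.8]
eef_rot: [0.997, -0.071, 0.001, -0.0]
force: [-1.2, 1.0, -0.1]
gripper_width: 17.5
grip_force: 25.0
```

{"op": "play_rows", "data": {
  "deltas": [
    [[0,0,0.3],[0,0,0],1],
    [[0,0,0.15],[0,0,0],1],
    [[0,0,0],[0,0,0],1],
    [[0,0,0],[0,0,0],1]
  ]
}}

```text
t: 52.3
ee_pos: [680.5, 51.5, 144.0]
eef_rot: [0.997, -0.071, 0.0, 0.0]
force: [0.3, 0.3, 0.1]
gripper_width: 17.8
grip_force: 25.0
```

Run:
```python
from h import *
s=r.get_state(); print(s['t'],s['ee_pos'],s['force'],loc(s['ee_pos']),plan(s,*wor(16.1,53.6),-.14))
```

```text
52.3 [680.47  51.48 144.04] [0.31 0.35 0.1 ] [16.72 54.55] psi0 -0.142 turn units -0.00  shift units x -0.02 y 0.03
```

Tip is about 5 mm above the rim and centred. Lowering 11 mm in steps.

{"op": "play_rows", "data": {
  "deltas": [
    [[-0.02,0.03,0.15],[0,0,0],1],
    [[0,0,0.1],[0,0,0],1],
    [[0,0,0],[0,0,0],1]
  ]
}}

```text
t: 52.68
ee_pos: [679.3, 50.6, 135.7]
eef_rot: [0.997, -0.071, -0.0, 0.0]
force: [-0.9, 0.3, -0.5]
gripper_width: 17.6
grip_force: 25.0
```

{"op": "play_rows", "data": {
  "deltas": [
    [[0,0,0.1],[0,0,0],1],
    [[0,0,0],[0,0,0],1],
    [[0,0,0],[0,0,0],1]
  ]
}}

```text
t: 53.05
ee_pos: [679.6, 50.6, 133.2]
eef_rot: [0.997, -0.071, 0.0, 0.0]
force: [-0.3, 0.3, -0.4]
gripper_width: 17.8
grip_force: 25.0
```

Run:
```python
import numpy as np
for k in range(8):
    print(k,[ (round(-.125*np.sin(a),3),round(-.125*np.cos(a),3)) for a in 2.465+.0441*(5*k+np.arange(5)+.5)])
```

```text
0 [(np.float64(-0.076), np.float64(0.099)), (np.float64(-0.072), np.float64(0.102)), (np.float64(-0.067), np.float64(0.105)), (np.float64(-0.062), np.float64(0.108)), (np.float64(-0.058), np.float64(0.111))]
1 [(np.float64(-0.053), np.float64(0.113)), (np.float64(-0.048), np.float64(0.116)), (np.float64(-0.042), np.float64(0.118)), (np.float64(-0.037), np.float64(0.119)), (np.float64(-0.032), np.float64(0.121))]
2 [(np.float64(-0.026), np.float64(0.122)), (np.float64(-0.021), np.float64(0.123)), (np.float64(-0.016), np.float64(0.124)), (np.float64(-0.01), np.float64(0.125)), (np.float64(-0.005), np.float64(0.125))]
3 [(np.float64(0.001), np.float64(0.125)), (np.float64(0.006), np.float64(0.125)), (np.float64(0.012), np.float64(0.124)), (np.float64(0.017), np.float64(0.124)), (np.float64(0.023), np.float64(0.123))]
4 [(np.float64(0.028), np.float64(0.122)), (np.float64(0.034), np.float64(0.12)), (np.float64(0.039), np.float64(0.119)), (np.float64(0.044), np.float64(0.117)), (np.float64(0.049), np.float64(0.115))]
5 [(np.float64(0.054), np.float64(0.113)), (np.float64(0.059), np.float64(0.11)), (np.float64(0.064), np.float64(0.107)), (np.float64(0.069), np.float64(0.105)), (np.float64(0.073), np.float64(0.101))]
6 [(np.float64(0.077), np.float64(0.098)), (np.float64(0.082), np.float64(0.095)), (np.float64(0.086), np.float64(0.091)), (np.float64(0.09), np.float64(0.087)), (np.float64(0.093), np.float64(0.083))]
7 [(np.float64(0.097), np.float64(0.079)), (np.float64(0.1), np.float64(0.074)), (np.float64(0.104), np.float64(0.07)), (np.float64(0.107), np.float64(0.065)), (np.float64(0.109), np.float64(0.061))]
```

{"op": "play_rows", "data": {
  "deltas": [
    [[-0.076,0.099,0],[0,0,0],1],
    [[-0.072,0.102,0],[0,0,0],1],
    [[-0.067,0.105,0],[0,0,0],1],
    [[-0.062,0.108,0],[0,0,0],1],
    [[-0.058,0.111,0],[0,0,0],1]
  ]
}}

```text
t: 53.68
ee_pos: [667.3, 36.2, 133.3]
eef_rot: [0.997, -0.071, 0.0, -0.0]
force: [0.2, -0.3, 1.1]
gripper_width: 17.6
grip_force: 25.0
```

{"op": "play_rows", "data": {
  "deltas": [
    [[-0.053,0.113,0],[0,0,0],1],
    [[-0.048,0.116,0],[0,0,0],1],
    [[-0.042,0.118,0],[0,0,0],1],
    [[-0.037,0.119,0],[0,0,0],1],
    [[-0.032,0.121,0],[0,0,0],1]
  ]
}}

```text
t: 54.3
ee_pos: [658.5, 19.7, 133.1]
eef_rot: [0.997, -0.071, -0.0, 0.0]
force: [0.8, 0.1, -0.3]
gripper_width: 18.1
grip_force: 25.0
```

Run:
```python
from h import *
s=r.get_state(); l=loc(s['ee_pos']);print(s['t'],s['ee_pos'],s['force'],l,np.arctan2(l[1],l[0]-82),np.hypot(l[1],l[0]-82))
w=read_camera('wrist'); C=cam('wrist',s)
m=cv2.inRange(cv2.cvtColor(w,cv2.COLOR_BGR2HSV),(20,140,60),(34,255,255)); th=np.linspace(0,2*np.pi,36,endpoint=False)
def sc(a):
    X=wor(82+85*np.cos(a),85*np.sin(a)); v=0
    for rad,wt in ((10.2,1),(12,1),(13.2,1),(16,-.7)):
        for t in th:
            p=proj(C,[X[0]+rad*np.cos(t),X[1]+rad*np.sin(t),91]).round().astype(int); v+=wt*(m[p[1],p[0]]>0)
    return v
A=np.arange(2.2,4.2,.02); v=[sc(a) for a in A]; k=np.argsort(v)[::-1][:4]; print(A[k],np.array(v)[k])
```

```text
54.3 [658.45  19.72 133.11] [ 0.83  0.09 -0.32] [-0.65 20.02] 2.90392146086148 85.03968014643301
[2.86 2.84 2.88 2.82] [74.  68.  62.9 53.1]
```

The eye follows (a = 2.86, tip at 2.90). Continuing.

{"op": "play_rows", "data": {
  "deltas": [
    [[-0.026,0.122,0],[0,0,0],1],
    [[-0.021,0.123,0],[0,0,0],1],
    [[-0.016,0.124,0],[0,0,0],1],
    [[-0.01,0.125,0],[0,0,0],1],
    [[-0.005,0.125,0],[0,0,0],1]
  ]
}}

```text
t: 54.98
ee_pos: [653.6, 1.6, 133.1]
eef_rot: [0.997, -0.071, 0.0, 0.0]
force: [0.4, 1.3, 0.5]
gripper_width: 17.8
grip_force: 25.0
```

{"op": "play_rows", "data": {
  "deltas": [
    [[0.001,0.125,0],[0,0,0],1],
    [[0.006,0.125,0],[0,0,0],1],
    [[0.012,0.124,0],[0,0,0],1],
    [[0.017,0.124,0],[0,0,0],1],
    [[0.023,0.123,0],[0,0,0],1]
  ]
}}

```text
t: 55.6
ee_pos: [652.9, -17.1, 133.2]
eef_rot: [0.997, -0.071, 0.0, 0.0]
force: [0.7, -0.4, -0.6]
gripper_width: 17.4
grip_force: 25.0
```

{"op": "play_rows", "data": {
  "deltas": [
    [[0.028,0.122,0],[0,0,0],1],
    [[0.034,0.12,0],[0,0,0],1],
    [[0.039,0.119,0],[0,0,0],1],
    [[0.044,0.117,0],[0,0,0],1],
    [[0.049,0.115,0],[0,0,0],1]
  ]
}}

```text
t: 56.22
ee_pos: [656.2, -35.4, 133.2]
eef_rot: [0.997, -0.071, 0.0, -0.0]
force: [0.5, 1.4, -1.4]
gripper_width: 17.6
grip_force: 25.0
```

{"op": "play_rows", "data": {
  "deltas": [
    [[0.054,0.113,0],[0,0,0],1],
    [[0.059,0.11,0],[0,0,0],1],
    [[0.064,0.107,0],[0,0,0],1],
    [[0.069,0.105,0],[0,0,0],1],
    [[0.073,0.101,0],[0,0,0],1]
  ]
}}

```text
t: 56.85
ee_pos: [663.3, -52.6, 133.2]
eef_rot: [0.997, -0.071, 0.0, -0.0]
force: [1.4, 1.6, 0.7]
gripper_width: 17.6
grip_force: 25.0
```

{"op": "play_rows", "data": {
  "deltas": [
    [[0.077,0.098,0],[0,0,0],1],
    [[0.082,0.095,0],[0,0,0],1],
    [[0.086,0.091,0],[0,0,0],1],
    [[0.09,0.087,0],[0,0,0],1],
    [[0.093,0.083,0],[0,0,0],1]
  ]
}}

```text
t: 57.48
ee_pos: [674.0, -68.0, 133.1]
eef_rot: [0.997, -0.071, -0.0, -0.0]
force: [0.5, 2.1, -1.2]
gripper_width: 17.5
grip_force: 25.0
```

```bash
cat > ang.py <<'E'
from h import *
s=r.get_state(); l=loc(s['ee_pos']);print(s['t'],s['ee_pos'],s['force'],l,np.arctan2(l[1],l[0]-82)%6.2832,np.hypot(l[1],l[0]-82))
w=read_camera('wrist'); C=cam('wrist',s); cv2.imwrite('pics/ang%d.png'%(s['t']*10),w)
m=cv2.inRange(cv2.cvtColor(w,cv2.COLOR_BGR2HSV),(20,140,60),(34,255,255)); th=np.linspace(0,2*np.pi,36,endpoint=False)
def sc(a):
    X=wor(82+85*np.cos(a),85*np.sin(a)); v=0
    for rad,wt in ((10.2,1),(12,1),(13.2,1),(16,-.7)):
        for t in th:
            p=proj(C,[X[0]+rad*np.cos(t),X[1]+rad*np.sin(t),91]).round().astype(int)
            if 0<=p[0]<512 and 0<=p[1]<384: v+=wt*(m[p[1],p[0]]>0)
    return v
A=np.arange(2.2,4.3,.02); v=[sc(a) for a in A]; k=np.argsort(v)[::-1][:4]; print('bolt',A[k]-2.18,np.array(v)[k])
E
python3 ang.py
```

```text
57.475 [674.   -67.98 133.1 ] [ 0.54  2.1  -1.16] [ 26.98 -64.65] 4.0073198221640185 84.89098680808463
bolt [1.76 1.78 1.8  1.74] [59.  55.  47.3 41.1]
```

{"op": "play_rows", "data": {
  "deltas": [
    [[0.097,0.079,0],[0,0,0],1],
    [[0.1,0.074,0],[0,0,0],1],
    [[0.104,0.07,0],[0,0,0],1],
    [[0,0,0],[0,0,0],1]
  ]
}}

```text
t: 58.02
ee_pos: [682.1, -76.3, 133.0]
eef_rot: [0.997, -0.071, -0.0, 0.0]
force: [0.5, -0.0, -0.7]
gripper_width: 17.8
grip_force: 25.0
```

{"op": "play_rows", "data": {
  "deltas": [
    [[0.1,0.06,0],[0,0,0],1],
    [[0,0,0],[0,0,0],1],
    [[0,0,0],[0,0,0],1]
  ]
}}

```text
t: 58.4
ee_pos: [684.1, -77.7, 132.9]
eef_rot: [0.997, -0.071, -0.001, -0.0]
force: [-1.4, 1.0, -0.1]
gripper_width: 17.2
grip_force: 25.0
```

```bash
python3 ang.py
```

```text
58.4 [684.09 -77.67 132.95] [-1.43  1.04 -0.08] [ 38.33 -72.83] 4.172233457780001 84.92415762753531
bolt [1.92 1.94 1.96 1.9 ] [55.3 55.  50.  39.7]
```

{"op": "play_rows", "data": {
  "deltas": [
    [[0.07,0.04,0],[0,0,0],1],
    [[0,0,0],[0,0,0],1],
    [[0,0,0],[0,0,0],1]
  ]
}}

```text
t: 58.82
ee_pos: [685.1, -77.9, 132.8]
eef_rot: [0.997, -0.071, -0.002, -0.001]
force: [-3.6, 4.7, 0.8]
gripper_width: 17.4
grip_force: 25.0
```

```bash
python3 ang.py
```

```text
58.825 [685.06 -77.92 132.85] [-3.56  4.66  0.8 ] [ 39.32 -72.95] 4.183063620712542 84.51533332906298
bolt [1.94 1.92 1.96 1.9 ] [53.  52.3 45.3 38.4]
```

{"op": "play_rows", "data": {
  "deltas": [
    [[-0.1,-0.07,0],[0,0,0],1],
    [[-0.06,-0.04,0],[0,0,0],1],
    [[0,0,0],[0,0,0],1],
    [[0,0,-0.2],[0,0,0],1],
    [[0,0,-0.4],[0,0,0],1]
  ]
}}

```text
t: 59.5
ee_pos: [682.3, -75.7, 151.4]
eef_rot: [0.997, -0.071, -0.0, 0.0]
force: [0.1, -0.3, 0.6]
gripper_width: 17.8
grip_force: 25.0
```

{"op": "play_rows", "data": {
  "deltas": [
    [[0,0,-0.7],[0,0,0],1],
    [[-0.2,0.3,0],[0,0,0],1],
    [[-0.46,0.8,0],[0,0,0],1],
    [[-0.46,0.8,0],[0,0,0],1],
    [[-0.46,0.8,0],[0,0,0],1]
  ]
}}

```text
t: 60.12
ee_pos: [622.5, -150.0, 171.7]
eef_rot: [0.997, -0.071, -0.0, 0.0]
force: [0.3, 0.7, -0.4]
gripper_width: 17.8
grip_force: 25.0
```

```bash
python3 ang.py
```

```text
60.125 [ 622.51 -150.04  171.66] [ 0.31  0.67 -0.45] [ -12.55 -153.09] 4.159142151707048 179.93794586083027
bolt [1.94 1.92 1.96 1.9 ] [96.9 92.2 81.4 72.3]
```

{"op": "play_rows", "data": {
  "deltas": [
    [[-0.46,0.8,0],[0,0,0],1],
    [[-0.46,0.8,0],[0,0,0],1],
    [[-0.46,0.8,0],[0,0,0],1],
    [[-0.46,0.8,0],[0,0,0],1],
    [[-0.46,0.8,0],[0,0,0],1]
  ]
}}

```text
t: 60.8
ee_pos: [537.5, -258.6, 171.8]
eef_rot: [0.997, -0.071, -0.0, 0.0]
force: [-0.9, 0.0, -0.9]
gripper_width: 17.8
grip_force: 25.0
```

{"op": "play_rows", "data": {
  "deltas": [
    [[-0.46,0.8,0],[0,0,0],1],
    [[-0.46,0.8,0],[0,0,0],1],
    [[-0.4,0.7,0],[0,0,0],1],
    [[0,0,0],[0,0,0],1],
    [[0,0,0],[0,0,0],1]
  ]
}}

```text
t: 61.42
ee_pos: [489.8, -320.0, 172.0]
eef_rot: [0.997, -0.071, 0.0, -0.0]
force: [0.5, 0.1, -0.5]
gripper_width: 17.9
grip_force: 25.0
```

Run:
```python
from h import *
s=r.get_state(); print(s['t'],s['ee_pos'],s['force'],s['gripper_width'],plan(s,478.9,-336.4,-.142))
```

```text
61.425 [ 489.83 -320.04  172.04] [ 0.46  0.1  -0.47] 17.874839026394508 psi0 -0.142 turn units -0.00  shift units x -0.28 y 0.59
```

{"op": "play_rows", "data": {
  "deltas": [
    [[-0.28,0.59,0],[0,0,0],1],
    [[0,0,0.8],[0,0,0],1],
    [[0,0,0.8],[0,0,0],1],
    [[0,0,0],[0,0,0],1],
    [[0,0,0],[0,0,0],1]
  ]
}}

```text
t: 62.05
ee_pos: [479.2, -337.6, 124.9]
eef_rot: [0.997, -0.071, 0.0, 0.0]
force: [0.3, 0.7, -1.0]
gripper_width: 17.8
grip_force: 25.0
```

Run:
```python
from h import *
s=r.get_state(); print(s['t'],s['ee_pos'],s['force'],s['gripper_width'],plan(s,478.9,-336.4,-.142))
```

```text
62.05 [ 479.22 -337.6   124.94] [ 0.29  0.74 -1.01] 17.83347058431331 psi0 -0.142 turn units 0.00  shift units x -0.02 y -0.04
```

{"op": "play_rows", "data": {
  "deltas": [
    [[-0.01,-0.03,0.6],[0,0,0],1],
    [[0,0,0.5],[0,0,0],1],
    [[0,0,0.4],[0,0,0],1],
    [[0,0,0.4],[0,0,0],1],
    [[0,0,0.2],[0,0,0],1]
  ]
}}

```text
t: 62.68
ee_pos: [478.4, -335.9, 60.3]
eef_rot: [0.997, -0.071, -0.0, -0.0]
force: [-0.0, 0.5, -0.7]
gripper_width: 17.2
grip_force: 25.0
```

{"op": "play_rows", "data": {
  "deltas": [
    [[0,0,0.13],[0,0,0],1],
    [[0,0,0],[0,0,0],1],
    [[0,0,0],[0,0,0],1]
  ]
}}

```text
t: 63.05
ee_pos: [478.9, -336.3, 57.6]
eef_rot: [0.997, -0.071, 0.0, 0.0]
force: [0.2, -0.3, 0.2]
gripper_width: 17.5
grip_force: 25.0
```

{"op": "play_rows", "data": {
  "deltas": [
    [[0,0,0.06],[0,0,0],1],
    [[0,0,0],[0,0,0],1],
    [[0,0,0],[0,0,0],0.4],
    [[0,0,0],[0,0,0],0.2],
    [[0,0,0],[0,0,0],-0.3]
  ]
}}

```text
t: 63.68
ee_pos: [478.6, -336.3, 55.5]
eef_rot: [0.997, -0.071, 0.0, 0.0]
force: [0.3, 0.1, 0.5]
gripper_width: 44.1
grip_force: 0.0
```

{"op": "play_rows", "data": {
  "deltas": [
    [[0,0,0],[0,0,0],-0.3],
    [[0,0,0],[0,0,0],-0.3],
    [[0,0,-0.5],[0,0,0],-0.3],
    [[0,0,-0.9],[0,0,0],-0.3],
    [[0,0,-0.9],[0,0,0],-0.3]
  ]
}}

```text
t: 64.3
ee_pos: [478.8, -336.2, 126.2]
eef_rot: [0.997, -0.071, 0.0, 0.0]
force: [0.7, -0.9, -0.1]
gripper_width: 61.0
grip_force: 0.0
```

{"op": "play_rows", "data": {
  "deltas": [
    [[0,0,-0.9],[0,0,0],-0.3],
    [[0,0,-0.9],[0,0,0],-0.3],
    [[-0.9,-0.5,0],[0,0,0],-0.3],
    [[-0.9,-0.5,0],[0,0,0],-0.3],
    [[0,0,0],[0,0,0],-0.3]
  ]
}}

```text
t: 64.92
ee_pos: [428.3, -297.7, 179.8]
eef_rot: [0.997, -0.071, 0.0, 0.0]
force: [1.1, 0.5, -0.2]
gripper_width: 60.7
grip_force: 0.0
```

Run:
```python
from h import *
s=r.get_state(); print(s['t'],s['ee_pos'],s['force'])
w=read_camera('wrist'); C=cam('wrist',s)
for n in ['stylus_mid','stand_mouth']:
    for a,sc in boxes('wrist',n,.2): print(n,a.round(),sc)
print('exp upright top',proj(C,[479,-336.4,110]),'foot',proj(C,[479,-336,5]),'bottom handle',proj(C,[479,-336.4,44]))
t=read_camera('top'); C=cam('top')
for n in ['drawer_front','rust_jar_mid','clay_stamp_mid','tile_blue_mid','tile_brown_mid','tile_sage_mid']:
    for a,sc in boxes('top',n,.4): print(n,a.round(),round(sc,2))
print('shut front',proj(C,[*wor(-102,0),65]),'open',proj(C,[*wor(-212,0),65]))
```

```text
64.925 [ 428.33 -297.65  179.81] [ 1.11  0.48 -0.21]
stylus_mid [273. 125. 291. 148.] 0.74
stand_mouth [256. 103. 303. 157.] 0.92
exp upright top [288.69 137.34] foot [278.85 128.86] bottom handle [281.98 131.34]
drawer_front [223. 192. 290. 204.] 0.57
rust_jar_mid [161. 142. 184. 162.] 0.73
clay_stamp_mid [362. 153. 379. 166.] 0.52
tile_sage_mid [243. 259. 272. 276.] 0.82
tile_sage_mid [307. 226. 326. 236.] 0.79
tile_sage_mid [195. 262. 214. 286.] 0.54
shut front [256.88 197.58] open [252.04 238.14]
```

```bash
python3 -c "
from plant import r
print(r.hand_in())"
```

```text
the job is handed in; nothing more can be done
None
```

The job is handed in at about 65 s: all four tiles are in the latched drawer, the bolt is at its locked right-hand end, the stylus is back in its stand, and the jar and clay stamp were not moved.

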